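Weigh the vial behind the bottles

TASK

The red-capped vial in the tray has to be weighed, but the two bottles stand in its way. First move both bottles out of the tray onto the blue pad, then stand the vial in the middle of the balance's round pan, and only then, with the vial left on the pan, put each bottle back in the tray exactly where it stood at the start. Keep everything upright and leave the two black-capped vials where they are.

Things in the scene. Friction and masses are not known exactly. Their poses are not given: they have to be found in the camera images.
- tray: fixed grey open tray, 150 (its x) x 156 (its y) x 14 mm high, walls 3 mm, floor 5 mm above the bench; it holds the two bottles side by side in its front (-x) half, the red-capped vial just behind and between them, and two black-capped vials in its back corners. Origin: centre of its underside, on the bench; z up, the front edge is at -x
- bottle_amber: round bottle of brown glass with a yellow cap and a white paper band, about 0.17 kg, 104 mm high; straight body 52 mm in diameter up to 68 mm above its base, then a shoulder and a 35 mm cap from 84 to 104 mm. It stands upright, in the front left or front right of the tray. Origin: centre of its base; z up along its axis
- bottle_white: square white sample bottle with a black cap, about 0.19 kg, 116 mm high, 49 x 49 mm body with upright sides up to about 65 mm above its base; its x and y axes are square to its flat sides. It stands upright beside the brown bottle, about 76 mm from centre to centre, its sides within 10 degrees of the tray's. Origin: centre of its base; z up
- vial_red: clear glass vial with a red screw cap, the only red one, 22 mm in diameter, 51 mm high, 20 g, upright, just behind and between the two bottles (too close to them to be gripped before they are gone). Origin: centre of its base; z up along its axis
- vial_black_l: clear glass vial with a black cap, 22 mm in diameter, 51 mm high, in the tray's back left corner (+x, +y of the tray); to be left alone. Origin: centre of its base
- vial_black_r: clear glass vial with a black cap, the same, in the tray's back right corner (+x, -y of the tray); to be left alone. Origin: centre of its base
- pad: fixed flat blue pad with a white border line, 130 (its x) x 160 (its y) x 3 mm thick, on the bench to the left or right of the tray: the side area, with room for both bottles side by side along its y. Origin: centre of its underside, on the bench; z up
- balance: fixed low white bench balance, 140 (its x) x 92 (its y) mm, body 18 mm high, with a display at its front (-x) end and a round steel pan 74 mm in diameter toward its back, the pan's flat top 26 mm above the bench; it lies on the other side of the tray from the pad. Origin: centre of its underside, on the bench; z up
- pan (a point): centre of the top surface of the balance's round steel pan, 26 mm above the bench; the vial's base goes here

How it is judged:
On the way, in this order (a step that is already met when the one before it is completed fails the run):
1. both bottles stand on the blue pad, the red-capped vial still in its place in the tray (x of bottle_amber in the frame of pad between -0.055 and 0.055 m and y of bottle_amber in the frame of pad between -0.07 and 0.07 m and z of each of bottle_amber, bottle_white in the frame of pad below 0.008 m and angle between each of bottle_amber, bottle_white's own z axis and vertical below 0.1 rad and x of bottle_white in the frame of pad between -0.055 and 0.055 m and y of bottle_white in the frame of pad between -0.07 and 0.07 m and distance of vial_red from where it was at the start of the episode below 0.02 m), for 0.2 s.
2. the red-capped vial stands, let go, in the middle of the pan, both bottles still on the pad (x of bottle_amber in the frame of pad between -0.055 and 0.055 m and y of bottle_amber in the frame of pad between -0.07 and 0.07 m and z of each of bottle_amber, bottle_white in the frame of pad below 0.008 m and angle between each of bottle_amber, bottle_white, vial_red's own z axis and vertical below 0.1 rad and x of bottle_white in the frame of pad between -0.055 and 0.055 m and y of bottle_white in the frame of pad between -0.07 and 0.07 m and distance between vial_red and pan below 0.013 m and contact force between the fingers and vial_red below 0.05 N), for 0.2 s.
At the end, for the whole second after the job is handed in: the red-capped vial stands upright on the pan with its base centre within 13 mm of the pan's centre; both bottles stand upright in the tray within 15 mm of where each stood at the start; both black-capped vials stand upright within 15 mm of where they were; all are at rest and let go (distance of each of bottle_amber, bottle_white, vial_black_l, vial_black_r from where it was at the start of the episode below 0.015 m and angle between each of bottle_amber, bottle_white, vial_black_l, vial_black_r, vial_red's own z axis and vertical below 0.1 rad and distance between vial_red and pan below 0.013 m and linear speed of each of bottle_amber, bottle_white, vial_red, vial_black_l, vial_black_r below 0.02 m/s); the robot touches nothing.
It fails at once if a bottle or the red-capped vial is tipped over (more than about 35 degrees) (angle between any of bottle_amber, bottle_white, vial_red's own z axis and vertical above 0.6 rad).
It fails at once if a black-capped vial is knocked over or shifted by more than 20 mm (angle between any of vial_black_l, vial_black_r's own z axis and vertical above 0.6 rad or distance of any of vial_black_l, vial_black_r from where it was at the start of the episode above 0.02 m).
It also fails if it takes over 128 s, if anything falls off the work surface, if the arm or the gripper's body presses on something with over 40 N, if the wrist force passes 120 N, or if a joint passes its speed limit or range.

ROBOT

A 6-joint arm with a two-finger parallel gripper is mounted at the origin on a cart in front of the work surface, level with it; the furniture and walls round the work are solid. World frame = base frame: x ahead of the robot, y to its left, z up, the work surface at z = 0. Lengths are in m, angles in rad, forces in N, time in s.
With the tool pointing down it reaches from about 0.425 to 0.925 m from the base axis. Payload 12.5 kg.
Tool frame: the origin (TCP) lies midway between the tips of the shut fingers; the grasp point (between the pads) lies 19 mm behind it (r.tcp_to_grasp is the z of the grasp point in the tool frame, in m); z points along the fingers, y is the direction in which the jaws open and shut (so a half turn about z gives the same grasp; the last joint's range is limited). The gripper opens to 85 mm and grips with 20 to 120 N. Pads are 22 mm wide; open, the fingers measure 114 mm over their backs; the gripper's body (76 mm by 85 mm) begins 54 mm behind the grasp point. The pads swing forward as they close: fully open they stand 13 mm farther back than shut.
Start: joints at [-1.383, 0.491, 1.559, -0, 1.092, -0.106], TCP at [0.181, -0.598, 0.199] pointing down, gripper open.
Joint ranges: [-3.1, 3.1], [-0.84, 2.19], [0.05, 2.79], [-1.13, 4.28], [0.06, 2.93], [-2.69, 2.69]. Speed limits (rad/s): [2.22, 2.22, 2.79, 3.14, 3.14, 3.14].

INTERFACE

Orientations are given as [roll, pitch, yaw] about the fixed x, y, z axes, in that order (R = Rz(yaw) Ry(pitch) Rx(roll)).
In Python, from station import r, cams, workorder, outline_of, mark_of gives the robot as it stands.
- The arm moves only by the tool carry_out, never from a script. Its argument "targets" is a list of rows, each a list of 6 numbers: the shift along the world's x, y, z each as a share of 2.5 cm, from -1 to 1, then the turn, a rotation vector about the world's x, y, z each as a share of 4 degrees, from -1 to 1. A call has 1 to 20 rows; each row shifts and turns the pose as measured when the row begins; what a row does not reach is not made up. A row lasts 1/10 s, in which the tool goes at most 50 mm and 8.59 degrees, less where a joint would pass 70% of its speed; a pose out of reach is approached as far as the arm can. A call with a number of a shift or a turn outside -1 to 1 is refused whole. A call with a gripper value outside its range is refused whole. "hand" is the opening, from 0 (shut) to 1 (fully open), set as the call begins (left out, the last holds). The fingers move at their own pace and stop on an object; the grip force is fixed at half the most. Time passes only in rows, so rows that do not move let the fingers close. It gives the time, the measured TCP pose, the force and the opening at its end, in the units of the state.
- r.sense(): the state, without advancing time (a new reading comes with each control period).
- cams.snapshot(name): name is "scene" or "top" or "wrist"; returns a dict with "frame" (420x560x3 uint8, red, green, blue), "fx", "fy", "cx", "cy" (pixels), "cam_to_world" (4x4, takes a point from camera to world coordinates). Camera axes: x right, y up, looking along -z (the intrinsics and any distortion apply to the point x, -y, -z); pixel columns grow to the right and rows downward; lengths in m; the calibration is good to about 2 mm. A picture is of the moment at which its call begins. There is no depth.
- workorder.sign_off(): hands the job in, once; it reports no verdict.
Trained networks look in the newest picture that a camera, given by its name, has taken for a name from the list of things; names that differ only in an ending like _2 or _b are one class to them, and where a whole thing is asked for, a point or a joint stands for the part that bears it (a point fixed in the world has none). Each returns a list of dicts, best first, with "score" (0 to 1); they miss things now and then, are a little off and sometimes report something else, mostly with a low value. They report only what shows in the picture. A call takes as long as a camera call.
- outline_of(label, camera): "mask" (420x560 bool, what is visible of it) and "uv" ([column, row] in pixels, amid what is visible of it).
- mark_of(label, camera): "uv" ([column, row] in pixels: a listed point, or the origin of a listed thing).
The state is a dict: "clock": time; "q": joint angles; "qvel": joint speeds; "joint_efforts": joint torques, N m; "position": TCP position; "tcp_rot": TCP orientation; "force": force on the tool from outside, world axes, zero at the start; "ft_torque": the same for the moment, N m; "gripper_width": finger opening in m.
Only numpy, scipy, OpenCV 4.12 (cv2) and the standard library are available. Lean on these libraries where they do the work, as an engineer would, in place of code of your own. Each camera call takes 0.05 s, during which the arm holds its last target.

## Working session

There is one attempt and no reset: what is moved stays moved. The work goes in short steps, Python scripts to look and compute and a tool call to move; the robot and the scene stay as the last step left them, time stands still between calls to the robot, and variables do not carry over. Pictures are saved under pics/ and viewed, and the job is handed in when it is done.

Besides the shell and the picture viewer there is one more tool, called after "Call:" in YAML: its name, and indented under it one key for each argument. carry_out: Moves the arm, as the interface text tells. Its arguments: {"type":"object","properties":{"targets":{"type":"array"},"hand":{"type":"number"}},"required":["targets"]}

```bash
ls; mkdir -p pics; cat > h.py <<'E'
import numpy as np, cv2
from station import r, cams, workorder, outline_of, mark_of
def snap(name, fn=None):
    s=cams.snapshot(name)
    if fn: cv2.imwrite('pics/'+fn, cv2.cvtColor(s['frame'],cv2.COLOR_RGB2BGR))
    return s
def ray(s,uv):
    d=np.array([(uv[0]-s['cx'])/s['fx'], -(uv[1]-s['cy'])/s['fy'], -1.0])
    T=np.array(s['cam_to_world']); return T[:3,3], T[:3,:3]@d
def onz(s,uv,z):
    o,d=ray(s,uv); return o+d*(z-o[2])/d[2]
def proj(s,p):
    T=np.array(s['cam_to_world']); c=T[:3,:3].T@(np.array(p)-T[:3,3])
    return np.array([s['cx']+s['fx']*c[0]/-c[2], s['cy']-s['fy']*c[1]/-c[2]])
E
python3 - <<'E'
from h import *
np.set_printoptions(precision=4,suppress=True)
print(r.sense()); print(r.tcp_to_grasp)
for n in ['scene','top']:
    s=snap(n,n+'0.png'); print(n,{k:v for k,v in s.items() if k!='frame'})
    for l in ['tray','bottle_amber','bottle_white','vial_red','vial_black_l','vial_black_r','pad','balance','pan']:
        z={'pan':.026}.get(l,.005 if 'vial' in l or 'bottle' in l else 0)
        for m in mark_of(l,n)[:2]:
            print(l,m['score'],m['uv'],onz(s,m['uv'],z))
E
```

```text
pics
{'clock': 0.0, 'q': array([-1.3826,  0.4916,  1.5594, -0.    ,  1.0917, -0.1056]), 'qvel': array([ 0.0004, -0.0002,  0.0004, -0.0011, -0.0006,  0.0004]), 'joint_efforts': array([ -0.0006, -61.8454, -26.16  ,  -0.0001,   0.004 ,  -0.    ]), 'position': array([ 0.181 , -0.598 ,  0.1979]), 'tcp_rot': array([-3.1405, -0.0001,  0.2938]), 'force': array([-0.7003,  0.8199, -0.0943]), 'ft_torque': array([-0.0285,  0.0013, -0.0313]), 'gripper_width': 0.08521364831336514}
-0.0187
scene {'fx': 431.34517242557314, 'fy': 431.34517242557314, 'cx': 277.7768487760048, 'cy': 214.868864131452, 'cam_to_world': array([[-0.7568,  0.4562, -0.4682,  0.0953],
       [-0.6533, -0.5036,  0.5653,  0.5886],
       [ 0.022 ,  0.7337,  0.6791,  0.7178],
       [ 0.    ,  0.    ,  0.    ,  1.    ]])}
tray 0.74 [283.9, 247.3] [0.5092 0.0638 0.    ]
tray 0.45 [214.7, 313.3] [0.4964 0.2889 0.    ]
bottle_amber 0.81 [297.4, 246.3] [0.4856 0.0447 0.005 ]
bottle_white 0.74 [278.1, 263.6] [0.4846 0.1126 0.005 ]
vial_black_l 0.73 [285.1, 227.5] [0.5453 0.0169 0.005 ]
vial_black_l 0.49 [253.9, 243.1] [0.5653 0.1031 0.
[... 519 characters left out ...]
 ]])}
tray 0.85 [260.0, 228.9] [0.5062 0.076  0.    ]
bottle_amber 0.84 [273.1, 242.4] [0.4734 0.0445 0.005 ]
bottle_amber 0.36 [167.6, 224.3] [0.5192 0.2978 0.005 ]
bottle_white 0.72 [245.6, 240.6] [0.4784 0.1103 0.005 ]
vial_red 0.62 [263.9, 227.4] [0.5095 0.0663 0.005 ]
vial_red 0.18 [416.5, 230.5] [ 0.4986 -0.2987  0.005 ]
vial_black_l 0.64 [249.1, 205.4] [0.5628 0.1017 0.005 ]
vial_black_l 0.47 [288.4, 210.3] [0.5501 0.0071 0.005 ]
vial_black_r 0.64 [249.1, 205.4] [0.5628 0.1017 0.005 ]
vial_black_r 0.47 [288.4, 210.3] [0.5501 0.0071 0.005 ]
pad 0.79 [417.5, 231.7] [ 0.4958 -0.3023  0.    ]
balance 0.95 [168.1, 232.3] [0.5001 0.2977 0.    ]
pan 0.82 [167.7, 225.0] [0.5166 0.2925 0.026 ]
```

View pics/scene0.png

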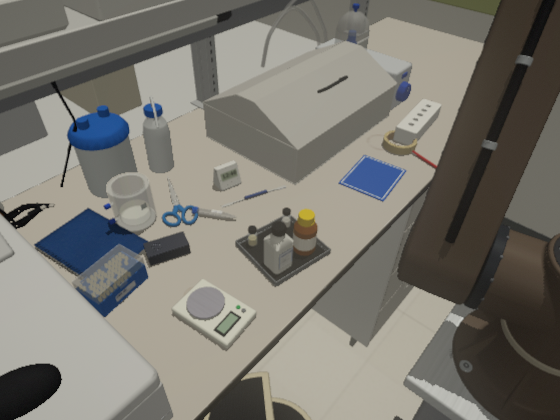

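View pics/top0.png

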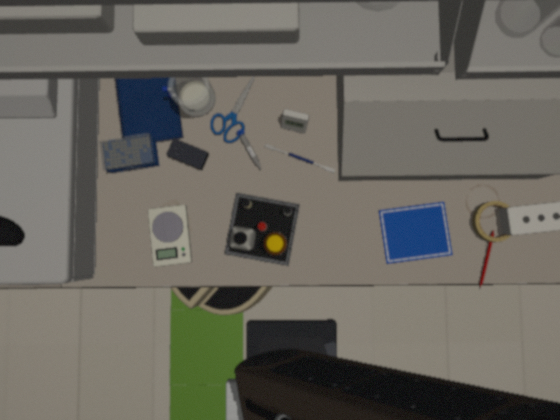

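```bash
python3 - <<'E'
from h import *
np.set_printoptions(precision=4,suppress=True)
S={n:snap(n) for n in ['scene','top']}
t=S['top']
for l,z in [('tray',.007),('pad',.003),('balance',.018),('bottle_white',.06)]:
    m=outline_of(l,'top')[0]; mk=m['mask'].astype(np.uint8)
    c=max(cv2.findContours(mk,0,2)[0],key=cv2.contourArea)
    P=np.array([onz(t,p[0],z)[:2] for p in c],np.float32)
    print(l,m['score'],cv2.minAreaRect(P*1000), m['uv'])
for n in S:
  for l in ['bottle_amber','bottle_white','vial_red','vial_black_l']:
    for m in outline_of(l,n)[:2]:
        print(n,l,m['score'],m['uv'],m['mask'].sum())
f=t['frame'][175:275,135:310]
f=np.clip(f.astype(float)*1.8,0,255).astype(np.uint8)
cv2.imwrite('pics/topc.png',cv2.cvtColor(cv2.resize(f,None,fx=4.5,fy=4.5,interpolation=2),cv2.COLOR_RGB2BGR))
f=S['scene']['frame'][195:345,165:340]
f=np.clip(f.astype(float)*1.3,0,255).astype(np.uint8)
cv2.imwrite('pics/scenec.png',cv2.cvtColor(cv2.resize(f,None,fx=4,fy=4,interpolation=2),cv2.COLOR_RGB2BGR))
E
```

```text
tray 0.84 ((506.43231201171875, 71.03781127929688), (156.5970916748047, 151.87777709960938), 78.5511245727539) [264.6, 221.6]
pad 0.83 ((493.966064453125, -294.8895568847656), (129.36026000976562, 161.08517456054688), 7.038741111755371) [415.8, 231.0]
balance 0.64 ((491.9893493652344, 291.1339111328125), (139.4861297607422, 94.14437866210938), 6.241312026977539) [169.2, 234.2]
bottle_white 0.95 ((482.659912109375, 112.52106475830078), (56.553794860839844, 50.548458099365234), 82.33531951904297) [242.8, 238.5]
scene bottle_amber 0.69 [302.8, 232.5] 904
scene bottle_white 0.57 [279.5, 249.3] 1177
scene bottle_white 0.46 [373.7, 177.9] 1755
scene vial_black_l 0.74 [286.2, 217.6] 148
scene vial_black_l 0.73 [253.9, 234.8] 219
top bottle_amber 0.74 [274.9, 244.7] 390
top bottle_white 0.95 [242.8, 238.5] 521
top vial_red 0.56 [260.7, 227.3] 64
top vial_red 0.54 [240.1, 234.9] 446
```

View pics/topc.png

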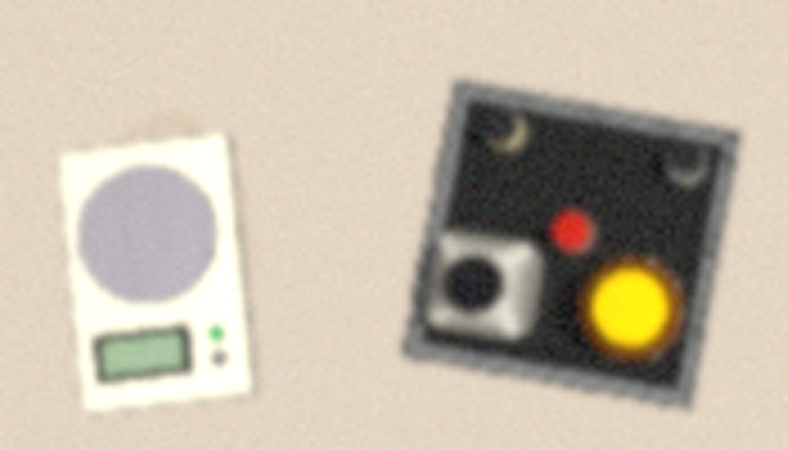

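View pics/scenec.png

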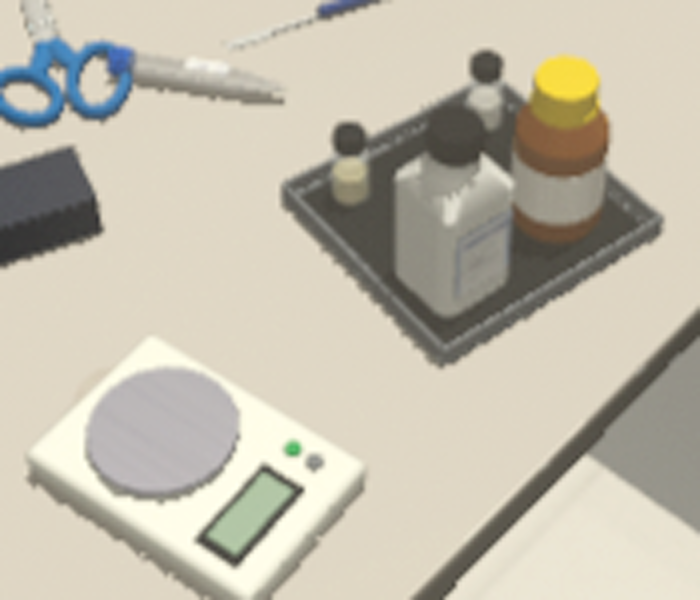

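Call:
carry_out:
  targets:
    - [0.3,0.3,0.8,0,0,0]
    - [0.7,0.6,0.8,0,0,0.5]
    - [0.8,0.7,0.5,0,0,1]
    - [0.8,0.7,0.4,0,0,1]
    - [0.8,0.7,0.4,0,0,1]
    - [0.8,0.7,0.4,0,0,1]
    - [0.8,0.7,0.4,0,0,1]
    - [0.8,0.7,0.4,0,0,1]
    - [0.8,0.7,0.4,0,0,1]
    - [0.8,0.7,0.3,0,0,1]
    - [0.8,0.7,0.2,0,0,1]
    - [0.8,0.7,0,0,0,1]
    - [0.8,0.7,0,0,0,1]
    - [0.7,0.7,0,0,0,1]
    - [0.6,0.7,0,0,0,1]
    - [0.4,0.8,0,0,0,1]
    - [0.2,0.8,0,0,0,1]
    - [0,1,0,0,0,1]
    - [0,1,0,0,0,0]
    - [0,1,0,0,0,0]
  hand: 1

```text
clock: 3.7
position: [0.4832, -0.2192, 0.328]
tcp_rot: [3.141, 0.001, 1.491]
force: [-0.5, 0.0, 0.8]
gripper_width: 0.0855
```

```bash
python3 - <<'E'
from h import *
np.set_printoptions(precision=4,suppress=True)
t=snap('top','top1.png'); s=snap('scene')
def cen(f,lo,hi,box):
    h=cv2.cvtColor(f,cv2.COLOR_RGB2HSV); m=cv2.inRange(h,lo,hi); k=np.zeros_like(m); k[box[1]:box[3],box[0]:box[2]]=1; m=m*k
    M=cv2.moments(m,True); return (M['m10']/M['m00'],M['m01']/M['m00']),M['m00']
b=(225,190,305,270)
for n,lo,hi,z in [('amber cap',(20,150,90),(35,255,255),.109),('red',(0,150,60),(8,255,255),.056)]:
    uv,a=cen(t['frame'],lo,hi,b); print(n,uv,a,onz(t,uv,z))
print('whitecap',onz(t,(239.4,238.1),.121))
uv=np.array([248.,204.5]); print('bl',onz(t,(247.5,204.),.05)); 
print('pan',onz(t,(167.7,227.0),.026))
E
```

```text
amber cap (274.65818181818184, 242.95636363636365) 275.0 [0.4716 0.0381 0.109 ]
red (261.1311475409836, 225.72131147540983) 61.0 [0.5116 0.0702 0.056 ]
whitecap [0.4827 0.1139 0.121 ]
bl [0.5625 0.1019 0.05  ]
pan [0.5119 0.2924 0.026 ]
```

Call:
carry_out:
  targets:
    - [0,1,0,0,0,-0.5]
    - [0,1,0,0,0,-0.5]
    - [0,1,0,0,0,-0.5]
    - [0,1,0,0,0,-0.3]
    - [0,1,0,0,0,0]
    - [0,1,0,0,0,0]
    - [0,1,0,0,0,0]
    - [0,1,0,0,0,0]
    - [0,1,0,0,0,0]
    - [0,1,0,0,0,0]
    - [0,0.6,0,0,0,0]
    - [0,0.4,0,0,0,0]
    - [0,0,0,0,0,0]
    - [0,0,0,0,0,0]

```text
clock: 5.2
position: [0.4848, 0.0611, 0.3292]
tcp_rot: [3.137, 0.003, 1.358]
force: [0.1, -0.7, 0.7]
gripper_width: 0.0852
```

```bash
python3 - <<'E'
from h import *
np.set_printoptions(precision=4,suppress=True)
print(r.sense()['position'],r.sense()['tcp_rot'])
w=snap('wrist'); print(w['cam_to_world'],w['fx'],w['cx'],w['cy'])
f=np.clip(w['frame']*1.3,0,255).astype(np.uint8)
cv2.imwrite('pics/wrist1.png',cv2.cvtColor(f,cv2.COLOR_RGB2BGR))
E
```

```text
[0.4848 0.0611 0.3292] [3.1373 0.003  1.3583]
[[ 0.9775  0.2043  0.0527  0.4991]
 [-0.211   0.9417  0.262   0.1266]
 [ 0.0039 -0.2672  0.9636  0.5033]
 [ 0.      0.      0.      1.    ]] 327.3366776026104 276.7538301928681 209.9731705974033
```

View pics/wrist1.png

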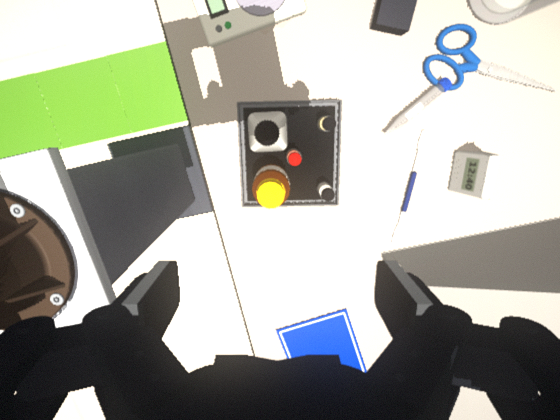

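```bash
cat >> h.py <<'E'
def cen(f,lo,hi,box):
    h=cv2.cvtColor(f,cv2.COLOR_RGB2HSV); m=cv2.inRange(h,lo,hi); k=np.zeros_like(m); k[box[1]:box[3],box[0]:box[2]]=1; m=m*k
    M=cv2.moments(m,True); return (M['m10']/M['m00'],M['m01']/M['m00']),M['m00']
E
python3 - <<'E'
from h import *
np.set_printoptions(precision=4,suppress=True)
w=snap('wrist'); f=w['frame']
uv,a=cen(f,(20,150,90),(35,255,255),(240,150,310,215)); print('amber',uv,onz(w,uv,.109))
uv,a=cen(f,(0,150,60),(8,255,255),(280,145,310,172)); print('red',uv,onz(w,uv,.056))
for l,z in [('bottle_white',.005),('bottle_amber',.005),('vial_red',.005),('vial_black_l',.005),('pad',0),('tray',0)]:
    for m in mark_of(l,'wrist')[:2]: print(l,m['score'],m['uv'],onz(w,m['uv'],z))
for l,z in [('tray',.014),('pad',.003),('bottle_white',.07)]:
    m=outline_of(l,'wrist')[0]; c=max(cv2.findContours(m['mask'].astype(np.uint8),0,2)[0],key=cv2.contourArea)
    P=np.array([onz(w,p[0],z)[:2] for p in c],np.float32)
    print(l,m['score'],cv2.minAreaRect(P*1000))
g=f[90:215,225:350]; cv2.imwrite('pics/wc.png',cv2.cvtColor(cv2.resize(g,None,fx=4.8,fy=4.8,interpolation=2),cv2.COLOR_RGB2BGR))
E
```

```text
amber (270.3386396526773, 192.73082489146165) [0.4745 0.0425 0.109 ]
red (294.43243243243245, 158.64864864864865) [0.5135 0.0705 0.056 ]
bottle_white 0.72 [268.9, 130.3] [0.4864 0.1131 0.005 ]
bottle_amber 0.89 [271.3, 180.2] [0.4737 0.0393 0.005 ]
vial_red 0.75 [293.3, 154.3] [0.5147 0.0709 0.005 ]
vial_black_l 0.75 [320.9, 123.7] [0.5633 0.1061 0.005 ]
vial_black_l 0.48 [326.0, 185.9] [0.5546 0.0126 0.005 ]
pad 0.64 [323.0, 353.8] [ 0.4964 -0.2934  0.    ]
tray 0.82 [289.5, 154.2] [0.5092 0.0717 0.    ]
tray 0.81 ((508.1207275390625, 72.21897888183594), (155.21458435058594, 150.37770080566406), 79.07548522949219)
pad 0.71 ((495.2060241699219, -280.4281921386719), (132.1262969970703, 136.61398315429688), 6.152429580688477)
bottle_white 0.93 ((485.44049072265625, 114.59195709228516), (49.79114532470703, 49.81691360473633), 80.75402069091797)
```

View pics/wc.png

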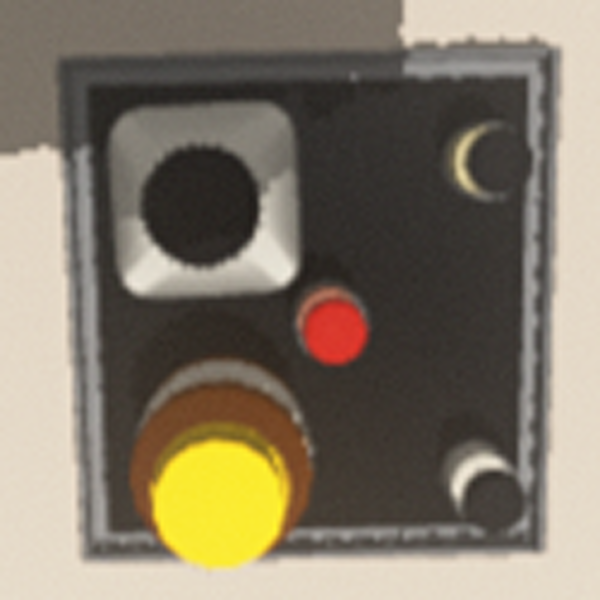

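Call:
carry_out:
  targets:
    - [-0.2,-0.4,-0.3,0,0,0]
    - [-0.2,-0.4,-0.7,0,0,0]
    - [0,0,-1,0,0,0]
    - [0,0,-1,0,0,0]
    - [0,0,-1,0,0,0]
    - [0,0,-0.8,0,0,0]
    - [0,0,-0.3,0,0,0]
    - [0,0,0,0,0,0]
    - [0,0,0,0,0,0]

```text
clock: 6.65
position: [0.4708, 0.0367, 0.1958]
tcp_rot: [3.137, 0.003, 1.358]
force: [0.2, 0.6, 0.2]
gripper_width: 0.0859
```

```bash
python3 - <<'E'
from h import *
np.set_printoptions(precision=4,suppress=True)
s=r.sense();print(s['position'],s['tcp_rot'])
w=snap('wrist','wrist2.png')
for l,z in [('bottle_white',.005),('bottle_amber',.005),('vial_red',.005)]:
    for m in mark_of(l,'wrist')[:2]: print(l,m['score'],m['uv'],onz(w,m['uv'],z))
uv,a=cen(w['frame'],(20,150,90),(35,255,255),(0,0,560,420)); print('amber',a,uv,onz(w,uv,.109))
E
```

```text
[0.4708 0.0367 0.1958] [3.1366 0.0035 1.3583]
bottle_white 0.69 [274.7, 109.0] [0.4867 0.1125 0.005 ]
bottle_amber 0.65 [280.7, 179.4] [0.4771 0.037  0.005 ]
vial_red 0.74 [309.8, 143.0] [0.5167 0.0697 0.005 ]
amber 1519.0 (277.8314680710994, 196.0388413429888) [0.4742 0.0426 0.109 ]
```

View pics/wrist2.png

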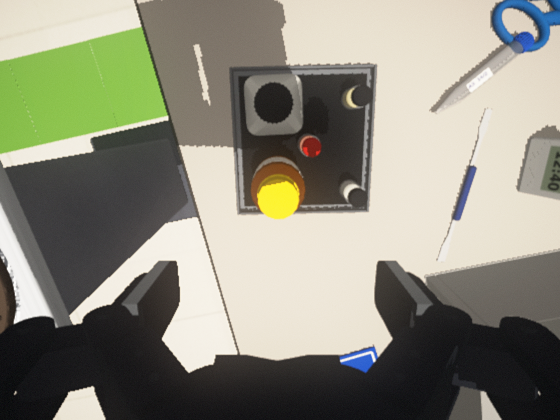

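Call:
carry_out:
  targets:
    - [0.12,0.12,-0.4,0,0,0]
    - [0,0,-0.8,0,0,0]
    - [0,0,-0.9,0,0,0]
    - [0,0,-0.9,0,0,0]
    - [0,0,-0.9,0,0,0]
    - [0,0,-0.8,0,0,0]
    - [0,0,-0.6,0,0,0]
    - [0,0,-0.4,0,0,0]
    - [0,0,-0.2,0,0,0]
    - [0,0,0,0,0,0]
    - [0,0,0,0,0,0]

```text
clock: 7.95
position: [0.4766, 0.042, 0.0421]
tcp_rot: [3.128, 0.002, 1.36]
force: [0.3, -0.1, 0.1]
gripper_width: 0.0854
```

Call:
carry_out:
  targets:
    - [0,-0.05,0,0.04,0.19,0]
    - [0,0,0,0,0,0]
    - [0,0,0,0,0,0]

```text
clock: 8.25
position: [0.4775, 0.0406, 0.0436]
tcp_rot: [3.14, 0.001, 1.36]
force: [-0.5, -0.8, -0.4]
gripper_width: 0.0855
```

Call:
carry_out:
  targets:
    - [0,0,0,0,0,0]
    - [0,0,0,0,0,0]
    - [0,0,0,0,0,0]
    - [0,0,0,0,0,0]
    - [0,0,0,0,0,0]
    - [0,0,0,0,0,0]
    - [0,0,0,0,0,0]
    - [0,0,0,0,0,0]
    - [0,0,0,0,0,0]
    - [0,0,0,0,0,0]
  hand: 0

```text
clock: 9.25
position: [0.4731, 0.0414, 0.0456]
tcp_rot: [-3.135, 0.002, 1.36]
force: [-1.6, 0.3, 2.5]
gripper_width: 0.0352
```

```bash
python3 - <<'E'
from h import *
s=r.sense();print(s['position'],s['tcp_rot'],s['gripper_width'],s['force'])
t=snap('scene','sc2.png')
f=t['frame'][170:310,200:380]
cv2.imwrite('pics/sc2c.png',cv2.cvtColor(cv2.resize(f,None,fx=4,fy=4,interpolation=2),cv2.COLOR_RGB2BGR))
snap('wrist','w3.png')
E
```

```text
[0.47305281 0.04140361 0.04559324] [-3.13506759e+00  2.13370255e-03  1.35960257e+00] 0.03516735668977735 [-1.60636347  0.27261682  2.50990588]
```

View pics/sc2c.png

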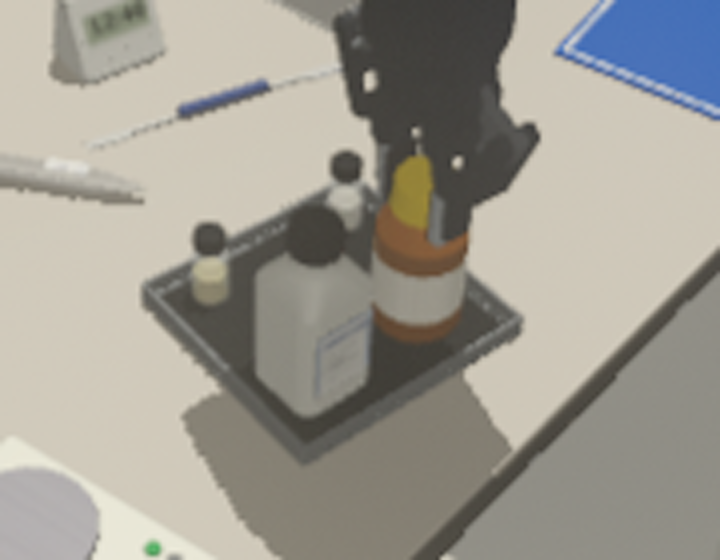

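View pics/w3.png

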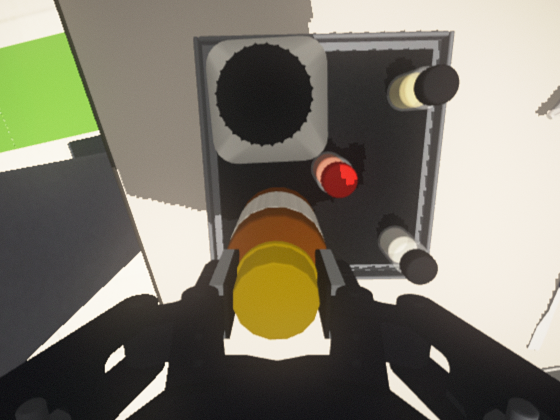

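```bash
python3 - <<'E'
from h import *
t=snap('scene'); w=snap('wrist')
print(np.array(t['cam_to_world'])[:3,3])
for z in (0,.005,.03,.053,.08,.109): print(z,(proj(t,(.456,.045,z))-[200,170])*4, (proj(t,(.473,.0405,z))-[200,170])*4, proj(w,(.456,.045,z)),proj(w,(.473,.0405,z)))
uv,a=cen(w['frame'],(20,150,90),(35,255,255),(200,200,350,360)); print(a,uv,onz(w,uv,.109),onz(w,uv,.14))
for m in mark_of('bottle_amber','scene')[:1]: print(m, onz(t,m['uv'],.005))
E
```

```text
[0.09531028 0.58863568 0.71783853]
0 [429.97170728 337.63762352] [411.11228665 318.18456218] [251.2093131  218.47808291] [276.22974493 219.66750146]
0.005 [430.59001419 331.60590558] [411.65793705 312.15006054] [250.61228047 220.59841024] [276.16867738 221.81228833]
0.03 [433.7483207  300.79594106] [414.44446581 281.33305313] [247.1974478  232.72599369] [275.81941419 234.07895257]
0.053 [436.75606453 271.45474806] [417.09714677 251.99630637] [243.24255068 246.77158521] [275.4149638  248.28387686]
0.08 [440.41874032 235.72455195] [420.32611747 216.28620877] [237.1345982  268.46363002] [274.79043434 270.21831868]
0.109 [444.52089616 195.70713264] [423.94079857 176.31043115] [227.7356861  301.84333019] [273.82965712 303.96230301]
6886.0 (275.90415335463257, 290.0358698809178) [0.47501738 0.04611556 0.109     ] [0.4789442  0.06299063 0.14      ]
{'uv': [303.3, 247.1], 'score': 0.85} [0.47413875 0.03765914 0.005     ]
```

Call:
carry_out:
  targets:
    - [0,0,0.2,0,0,0]
    - [0,0,0.4,0,0,0]
    - [0,0,0.6,0,0,0]
    - [0,0,0.7,0,0,0]
    - [0,0,0.7,0,0,0]
    - [0,0,0.6,0,0,0]
    - [0,0,0.4,0,0,0]
    - [0,0,0.2,0,0,0]
    - [0,0,0,0,0,0]

```text
clock: 10.4
position: [0.4727, 0.0413, 0.148]
tcp_rot: [-3.137, 0.002, 1.36]
force: [0.0, -0.4, -1.4]
gripper_width: 0.0349
```

```bash
python3 - <<'E'
from h import *
t=snap('scene')
f=t['frame'][130:310,200:400]
cv2.imwrite('pics/sc3c.png',cv2.cvtColor(cv2.resize(f,None,fx=3.2,fy=3.2,interpolation=2),cv2.COLOR_RGB2BGR))
E
```

```text
(no output)
```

View pics/sc3c.png

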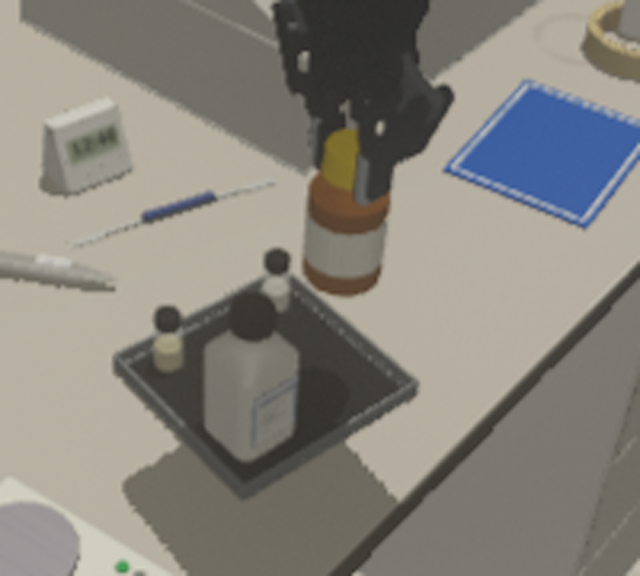

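Call:
carry_out:
  targets:
    - [0,-0.3,0,0,0,0]
    - [0.06,-0.6,0,0,0,0]
    - [0.06,-0.8,0,0,0,0]
    - [0.06,-0.9,0,0,0,0]
    - [0.06,-0.9,0,0,0,0]
    - [0.06,-0.9,0,0,0,0]
    - [0.06,-0.9,0,0,0,0]
    - [0.06,-0.9,0,0,0,0]
    - [0.06,-0.9,0,0,0,0]
    - [0.06,-0.9,0,0,0,0]
    - [0.06,-0.9,0,0,0,0]
    - [0.06,-0.9,0,0,0,0]
    - [0.06,-0.9,0,0,0,0]
    - [0.06,-0.9,0,0,0,0]
    - [0.06,-0.9,0,0,0,0]
    - [0.06,-0.9,0,0,0,0]
    - [0.06,-0.8,0,0,0,0]
    - [0.06,-0.5,0,0,0,0]
    - [0.05,-0.2,0,0,0,0]
    - [0,0,0,0,0,0]

```text
clock: 12.45
position: [0.4898, -0.3526, 0.1313]
tcp_rot: [-3.11, -0.004, 1.359]
force: [-0.1, -0.2, -1.5]
gripper_width: 0.0349
```

```bash
python3 - <<'E'
from h import *
t=snap('scene')
f=t['frame'][90:230,280:480]
cv2.imwrite('pics/sc4c.png',cv2.cvtColor(cv2.resize(f,None,fx=3.2,fy=3.2,interpolation=2),cv2.COLOR_RGB2BGR))
w=snap('wrist','w4.png')
E
```

```text
(no output)
```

View pics/sc4c.png

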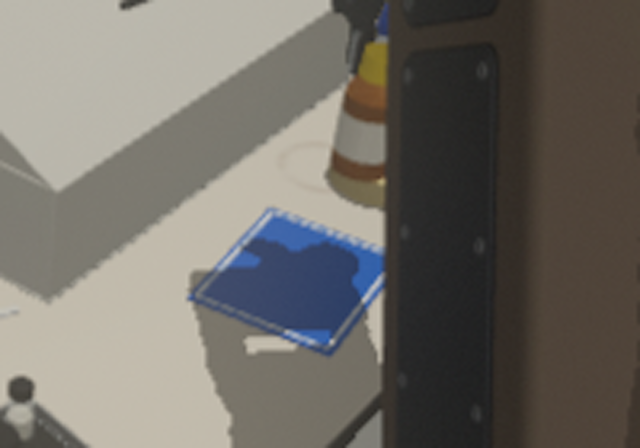

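View pics/w4.png

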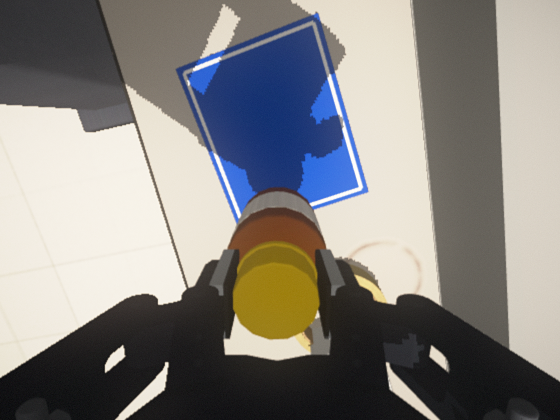

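Call:
carry_out:
  targets:
    - [0.2,0.35,0,-0.05,-0.22,0]
    - [0.15,0.3,0,-0.05,-0.22,0]
    - [0,0,0,0,0,0]
    - [0,0,0,0,0,0]

```text
clock: 12.95
position: [0.4996, -0.3312, 0.1321]
tcp_rot: [3.139, -0.004, 1.363]
force: [0.3, 0.3, -1.5]
gripper_width: 0.0349
```

```bash
python3 - <<'E'
from h import *
np.set_printoptions(precision=4,suppress=True)
w=snap('wrist','w5.png')
f=w['frame']; h=cv2.cvtColor(f,cv2.COLOR_RGB2HSV); m=cv2.inRange(h,(105,120,30),(130,255,255))
c=max(cv2.findContours(m,0,2)[0],key=cv2.contourArea)
P=np.array([onz(w,p[0],.003)[:2] for p in c],np.float32)*1000
print(cv2.minAreaRect(P))
b=cv2.boxPoints(cv2.minAreaRect(P)); print(b)
s=r.sense(); print(s['position'],s['tcp_rot'])
E
```

```text
((497.0834655761719, -295.65594482421875), (113.50011444091797, 143.27850341796875), 7.0070648193359375)
[[ 432.0179 -231.4748]
 [ 449.4967 -373.6832]
 [ 562.149  -359.8371]
 [ 544.6703 -217.6287]]
[ 0.4996 -0.3313  0.1321] [ 3.1391 -0.0043  1.3627]
```

Call:
carry_out:
  targets:
    - [0,-0.25,-0.4,0,0,0]
    - [0,0,-0.7,0,0,0]
    - [0,0,-0.7,0,0,0]
    - [0,0,-0.6,0,0,0]
    - [0,0,-0.5,0,0,0]
    - [0,0,-0.3,0,0,0]
    - [0,0,-0.1,0,0,0]
    - [0,0,0,0,0,0]
    - [0,0,0,0,0,0]

```text
clock: 13.9
position: [0.5009, -0.3416, 0.0466]
tcp_rot: [3.134, -0.002, 1.362]
force: [0.4, -0.4, -1.5]
gripper_width: 0.0345
```

Call:
carry_out:
  targets:
    - [0,0,-0.06,0.02,0.1,0]
    - [0,0,-0.06,0,0,0]
    - [0,0,0,0,0,0]

```text
clock: 14.2
position: [0.5018, -0.3421, 0.0466]
tcp_rot: [3.139, -0.0, 1.361]
force: [1.1, -0.5, -1.2]
gripper_width: 0.0344
```

Call:
carry_out:
  targets:
    - [0,0,-0.12,0,0,0]
    - [0,0,0,0,0,0]
    - [0,0,-0.06,0,0,0]
    - [0,0,0,0,0,0]

```text
clock: 14.6
position: [0.5034, -0.3428, 0.0462]
tcp_rot: [3.134, 0.002, 1.362]
force: [-0.4, 0.9, -0.1]
gripper_width: 0.0345
```

Call:
carry_out:
  targets:
    - [0,0,0,0,0,0]
    - [0,0,0,0,0,0]
    - [0,0,0,0,0,0]
    - [0,0,0,0,0,0]
    - [0,0,0,0,0,0]
    - [0,0,0,0,0,0]
  hand: 1

```text
clock: 15.2
position: [0.5034, -0.3433, 0.0448]
tcp_rot: [3.135, 0.002, 1.361]
force: [-0.0, 0.3, -1.0]
gripper_width: 0.0853
```

Call:
carry_out:
  targets:
    - [0,0,0.3,0,0,0]
    - [0,0,0.6,0,0,0]
    - [0,0,1,0,0,0]
    - [0,0,1,0,0,0]
    - [0,0,1,0,0,0]
    - [0,0,0.8,0,0,0]
    - [0,0,0.4,0,0,0]
    - [0,0,0,0,0,0]
    - [0,0,0,0,0,0]

```text
clock: 16.1
position: [0.5025, -0.3425, 0.1796]
tcp_rot: [3.135, 0.002, 1.361]
force: [0.1, 0.1, -0.7]
gripper_width: 0.0853
```

```bash
python3 - <<'E'
from h import *
np.set_printoptions(precision=4,suppress=True)
w=snap('wrist','w6.png')
for m in mark_of('bottle_amber','wrist')[:1]: print(m, onz(w,m['uv'],.003))
uv,a=cen(w['frame'],(20,150,90),(35,255,255),(200,100,400,360)); print(a,uv,onz(w,uv,.107))
t=snap('top','t6.png')
for m in mark_of('bottle_amber','top')[:1]: print(m, onz(t,m['uv'],.003))
E
```

```text
{'uv': [279.3, 183.2], 'score': 0.71} [ 0.5071 -0.3433  0.003 ]
1675.0 (277.4137313432836, 207.2579104477612) [ 0.5045 -0.342   0.107 ]
{'uv': [437.4, 229.3], 'score': 0.56} [ 0.501  -0.3492  0.003 ]
```

View pics/w6.png

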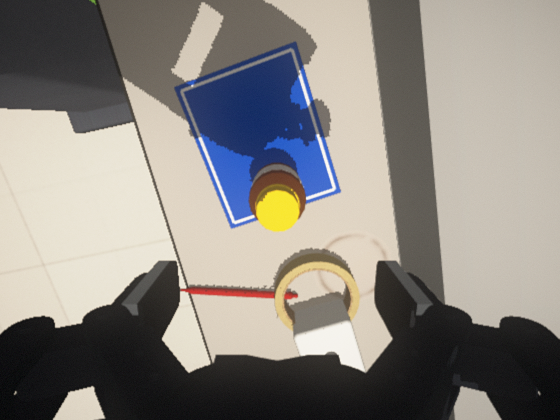

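Call:
carry_out:
  targets:
    - [0,0.4,0.1,0,0,0.1]
    - [0,0.8,0.1,0,0,0.1]
    - [-0.04,1,0.1,0,0,0.1]
    - [-0.04,1,0.1,0,0,0.1]
    - [-0.04,1,0.1,0,0,0.1]
    - [-0.04,1,0.1,0,0,0.1]
    - [-0.04,1,0.1,0,0,0.1]
    - [-0.04,1,0,0,0,0]
    - [-0.04,1,0,0,0,0]
    - [-0.04,1,0,0,0,0]
    - [-0.04,1,0,0,0,0]
    - [-0.04,1,0,0,0,0]
    - [-0.04,1,0,0,0,0]
    - [-0.04,1,0,0,0,0]
    - [-0.04,1,0,0,0,0]
    - [-0.04,1,0,0,0,0]
    - [-0.04,1,0,0,0,0]
    - [-0.04,0.8,0,0,0,0]
    - [-0.04,0.4,0,0,0,0]
    - [0,0,0,0,0,0]

```text
clock: 18.3
position: [0.4688, 0.1328, 0.1965]
tcp_rot: [-3.141, -0.003, 1.429]
force: [-0.4, -0.3, -0.1]
gripper_width: 0.0853
```

```bash
python3 - <<'E'
from h import *
np.set_printoptions(precision=4,suppress=True)
s=r.sense(); print(s['position'],s['tcp_rot'])
w=snap('wrist','w7.png')
for m in mark_of('bottle_white','wrist')[:1]: print(m, onz(w,m['uv'],.005))
f=w['frame']
m=outline_of('bottle_white','wrist')[0]; mk=m['mask']
c=max(cv2.findContours(mk.astype(np.uint8),0,2)[0],key=cv2.contourArea)
print(m['score'],cv2.minAreaRect(np.array([onz(w,p[0],.07)[:2] for p in c],np.float32)*1000))
g=cv2.cvtColor(f,cv2.COLOR_RGB2GRAY); k=((g<60)&mk).astype(np.uint8); k=cv2.morphologyEx(k,cv2.MORPH_OPEN,np.ones((3,3)))
c=max(cv2.findContours(k,0,2)[0],key=cv2.contourArea); (cx,cy),rad=cv2.minEnclosingCircle(c); print('cap',cx,cy,rad,onz(w,(cx,cy),.121), cv2.contourArea(c))
E
```

```text
[0.4688 0.1328 0.1965] [-3.141  -0.0031  1.429 ]
{'uv': [294.7, 195.3], 'score': 0.62} [0.4875 0.1142 0.005 ]
0.59 ((486.7515869140625, 116.48199462890625), (66.83787536621094, 49.659610748291016), 81.60755157470703)
cap 299.20001220703125 223.0 18.483598709106445 [0.4856 0.1177 0.121 ] 958.0
```

View pics/w7.png

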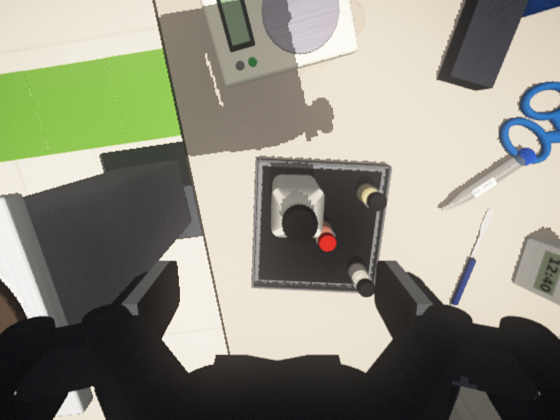

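Call:
carry_out:
  targets:
    - [0.3,-0.35,0,0,0,0]
    - [0.3,-0.35,-0.4,0,0,0]
    - [0,0,-0.7,0,0,0]
    - [0,0,-0.9,0,0,0]
    - [0,0,-0.9,0,0,0]
    - [0,0,-0.8,0,0,0]
    - [0,0,-0.6,0,0,0]
    - [0,0,-0.4,0,0,0]
    - [0,0,-0.2,0,0,0]
    - [0,0,0,0,0,0]
    - [0,0,0,0,0,0]

```text
clock: 19.55
position: [0.4902, 0.1006, 0.0649]
tcp_rot: [3.142, -0.002, 1.414]
force: [-0.9, -0.7, -0.1]
gripper_width: 0.0855
```

Call:
carry_out:
  targets:
    - [-0.1,0.25,0,0,0,0]
    - [-0.1,0.25,-0.1,0,0,0]
    - [0,0,-0.1,0,0,0]
    - [0,0,0,0,0,0]
    - [0,0,0,0,0,0]

```text
clock: 20.05
position: [0.4855, 0.1148, 0.0614]
tcp_rot: [3.138, -0.003, 1.416]
force: [0.2, 0.7, -0.0]
gripper_width: 0.0853
```

```bash
python3 - <<'E'
from h import *
np.set_printoptions(precision=4,suppress=True)
s=r.sense(); print(s['position'],s['tcp_rot'])
w=snap('wrist','w8.png')
E
```

```text
[0.4855 0.1148 0.0614] [ 3.138  -0.0031  1.4155]
```

View pics/w8.png

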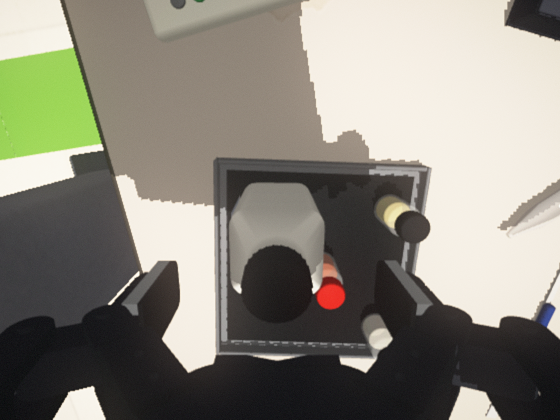

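Call:
carry_out:
  targets:
    - [0,0,-0.15,0,0,0]
    - [0,0,0,0,0,0]

```text
clock: 20.3
position: [0.4857, 0.1146, 0.0575]
tcp_rot: [3.138, -0.003, 1.415]
force: [0.0, 0.3, -0.2]
gripper_width: 0.0855
```

Call:
carry_out:
  targets:
    - [0,0,0,0,0,0]
    - [0,0,0,0,0,0]
    - [0,0,0,0,0,0]
    - [0,0,0,0,0,0]
    - [0,0,0,0,0,0]
    - [0,0,0,0,0,0]
    - [0,0,0,0,0,0]
    - [0,0,0,0,0,0]
    - [0,0,0,0,0,0]
    - [0,0,0,0,0,0]
  hand: 0

```text
clock: 21.3
position: [0.4855, 0.1144, 0.0578]
tcp_rot: [3.138, -0.003, 1.415]
force: [-0.1, 0.2, 0.1]
gripper_width: 0.0319
```

```bash
python3 - <<'E'
from h import *
np.set_printoptions(precision=4,suppress=True)
s=r.sense(); print(s['position'],s['tcp_rot'],s['gripper_width'])
w=snap('wrist','w9.png')
t=snap('scene')
f=t['frame'][170:310,200:380]
cv2.imwrite('pics/sc5c.png',cv2.cvtColor(cv2.resize(f,None,fx=4,fy=4,interpolation=2),cv2.COLOR_RGB2BGR))
E
```

```text
[0.4855 0.1144 0.0578] [ 3.1383 -0.0031  1.4149] 0.031867504865433216
```

View pics/sc5c.png

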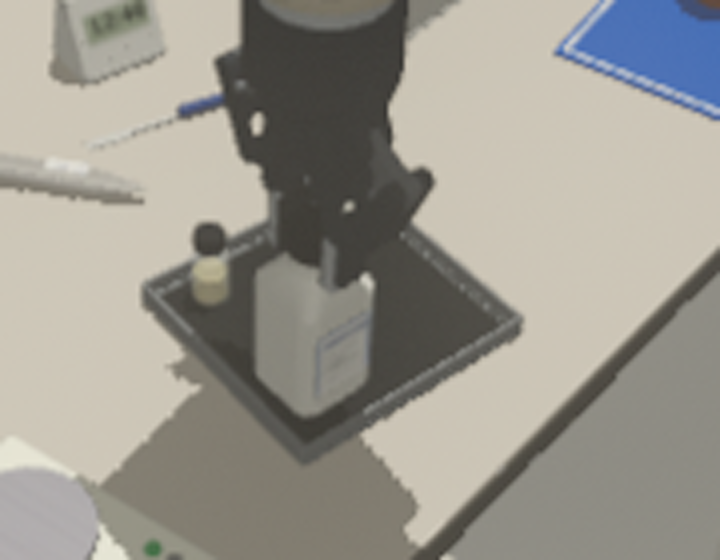

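View pics/w9.png

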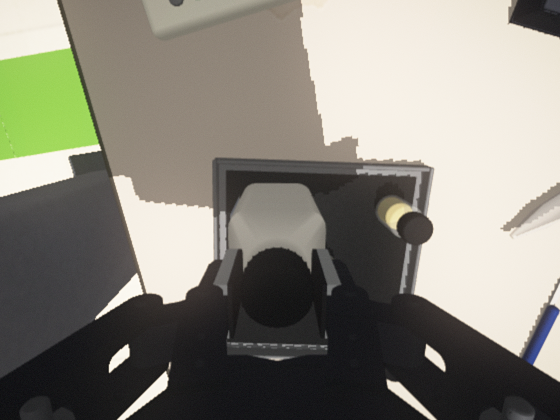

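Call:
carry_out:
  targets:
    - [0,0,0.2,0,0,0]
    - [0,0,0.4,0,0,0]
    - [0,0,0.6,0,0,0]
    - [0,0,0.8,0,0,0]
    - [0,0,0.8,0,0,0]
    - [0,0,0.8,0,0,0]
    - [0,0,0.7,0,0,0]
    - [0,0,0.6,0,0,0]
    - [0,0,0.4,0,0,0]
    - [0,0,0.2,0,0,0]
    - [0,0,0,0,0,0]

```text
clock: 22.5
position: [0.4836, 0.1141, 0.2059]
tcp_rot: [3.138, -0.003, 1.415]
force: [-0.7, -0.9, -2.6]
gripper_width: 0.0321
```

```bash
python3 - <<'E'
from h import *
np.set_printoptions(precision=4,suppress=True)
w=snap('wrist','w10.png')
t=snap('scene')
f=t['frame'][130:310,190:390]
cv2.imwrite('pics/sc6c.png',cv2.cvtColor(cv2.resize(f,None,fx=3.2,fy=3.2,interpolation=2),cv2.COLOR_RGB2BGR))
E
```

```text
(no output)
```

View pics/sc6c.png

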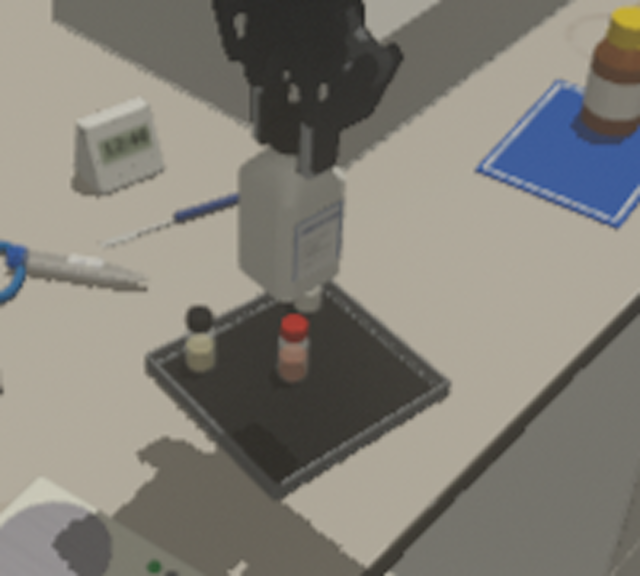

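Call:
carry_out:
  targets:
    - [0,-0.3,0,0,0,0]
    - [0.05,-0.6,0,0,0,0]
    - [0.05,-0.8,0,0,0,0]
    - [0.05,-0.9,0,0,0,0]
    - [0.05,-0.9,0,0,0,0]
    - [0.05,-0.9,0,0,0,0]
    - [0.05,-0.9,0,0,0,0]
    - [0.05,-0.9,0,0,0,0]
    - [0.05,-0.9,0,0,0,0]
    - [0.05,-0.9,0,0,0,0]
    - [0.05,-0.9,0,0,0,0]
    - [0.05,-0.9,0,0,0,0]
    - [0.05,-0.9,0,0,0,0]
    - [0.05,-0.9,0,0,0,0]
    - [0.05,-0.9,0,0,0,0]
    - [0,-0.8,0,0,0,0]
    - [0,-0.5,0,0,0,0]
    - [0,-0.2,0,0,0,0]
    - [0,0,0,0,0,0]
    - [0,0,0,0,0,0]

```text
clock: 24.6
position: [0.4925, -0.256, 0.1911]
tcp_rot: [-3.119, -0.006, 1.414]
force: [-0.2, -0.5, -3.1]
gripper_width: 0.032
```

Call:
carry_out:
  targets:
    - [0,0.1,-0.4,-0.02,-0.14,0]
    - [0,0,-0.7,-0.02,-0.14,0]
    - [0,0,-0.8,0,0,0]
    - [0,0,-0.8,0,0,0]
    - [0,0,-0.8,0,0,0]
    - [0,0,-0.7,0,0,0]
    - [0,0,-0.5,0,0,0]
    - [0,0,-0.2,0,0,0]
    - [0,0,0,0,0,0]
    - [0,0,0,0,0,0]

```text
clock: 25.6
position: [0.4939, -0.2455, 0.0668]
tcp_rot: [3.14, -0.006, 1.423]
force: [0.2, -0.1, -2.1]
gripper_width: 0.0323
```

Call:
carry_out:
  targets:
    - [0,0,-0.2,0,0,0]
    - [0,0,-0.1,0,0,0]
    - [0,0,0,0,0,0]
    - [0,0,0,0,0,0]

```text
clock: 26.0
position: [0.4947, -0.2458, 0.0605]
tcp_rot: [3.138, -0.004, 1.424]
force: [0.3, 0.1, -1.9]
gripper_width: 0.0321
```

Call:
carry_out:
  targets:
    - [0,0,-0.12,0,0,0]
    - [0,0,0,0,0,0]
    - [0,0,-0.1,0,0,0]
    - [0,0,0,0,0,0]

```text
clock: 26.4
position: [0.4958, -0.2462, 0.0582]
tcp_rot: [3.134, -0.003, 1.424]
force: [0.7, 0.1, -2.3]
gripper_width: 0.0322
```

Call:
carry_out:
  targets:
    - [0,0,-0.12,0.02,0.1,0]
    - [0,0,0,0,0,0]
    - [-0.05,0,-0.1,0,0,0]
    - [0,0,0,0,0,0]

```text
clock: 26.8
position: [0.4975, -0.2474, 0.058]
tcp_rot: [3.132, 0.0, 1.423]
force: [-0.3, 0.0, -2.8]
gripper_width: 0.0323
```

```bash
python3 - <<'E'
from h import *
np.set_printoptions(precision=4,suppress=True)
s=r.sense(); print(s['q'],s['force'],s['position'])
t=snap('scene')
f=t['frame'][90:230,280,:] if 0 else t['frame'][90:230,280:480]
cv2.imwrite('pics/sc7c.png',cv2.cvtColor(cv2.resize(f,None,fx=4,fy=4,interpolation=2),cv2.COLOR_RGB2BGR))
E
```

```text
[-0.5824  0.5746  1.8719  0.0059  0.6862 -0.4394] [-0.267   0.0433 -2.7845] [ 0.4975 -0.2474  0.058 ]
```

View pics/sc7c.png

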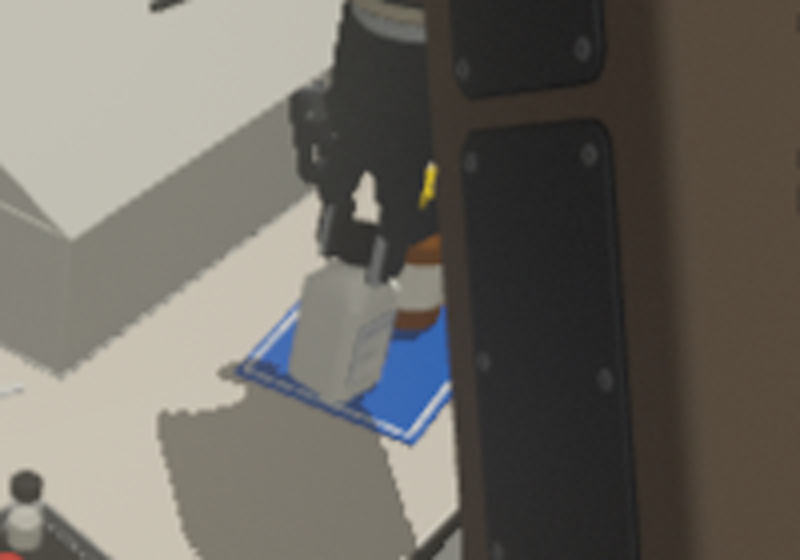

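Call:
carry_out:
  targets:
    - [-0.06,0,-0.25,0.02,0.1,0]
    - [0,0,0,0,0,0]
    - [0,0,0,0,0,0]

```text
clock: 27.15
position: [0.4996, -0.2491, 0.0591]
tcp_rot: [3.128, 0.005, 1.423]
force: [-0.0, 0.3, -3.5]
gripper_width: 0.0318
```

```bash
python3 - <<'E'
from h import *
np.set_printoptions(precision=4,suppress=True)
s=r.sense(); print(s['joint_efforts'],s['ft_torque'],s['force'])
t=snap('scene')
for z in (.003,.006,.01,.02): print(z,(proj(t,(.4786,-.2213,z))-[280,90])*4)
f=t['frame'][90:230,280:480]
cv2.imwrite('pics/sc8c.png',cv2.cvtColor(cv2.resize(f,None,fx=4,fy=4,interpolation=2),cv2.COLOR_RGB2BGR))
snap('wrist','w11.png'); snap('top','t11.png')
E
```

```text
[  0.1258 -61.2096 -18.6098   0.0245   0.0286   0.0004] [-0.0236  0.0098  0.0236] [-0.0072  0.283  -3.5442]
0.003 [334.3056 409.9068]
0.006 [335.0313 406.3555]
0.01 [336.0031 401.6003]
0.02 [338.4531 389.6105]
```

View pics/sc8c.png

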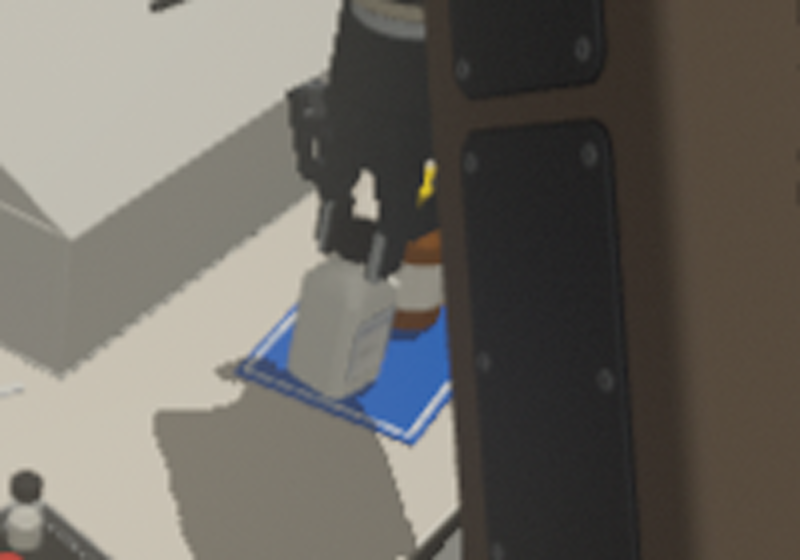

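View pics/w11.png

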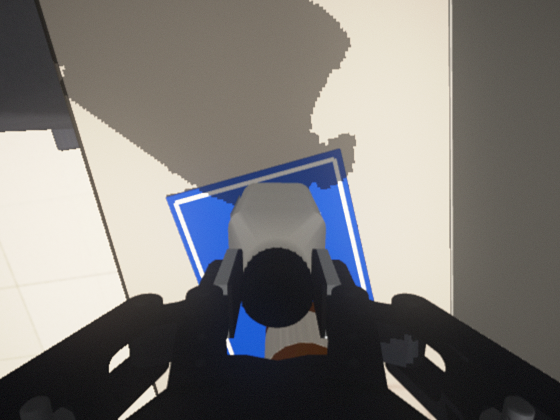

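View pics/t11.png

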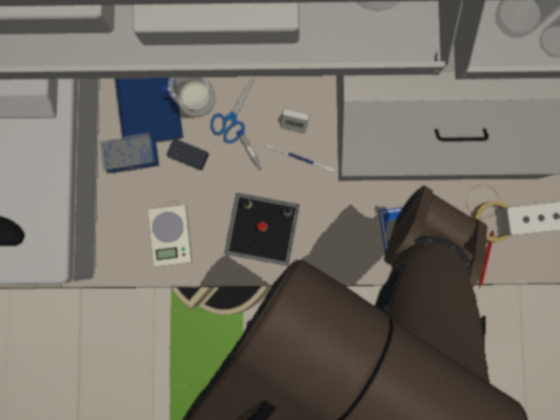

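Call:
carry_out:
  targets:
    - [-0.2,0,0.5,0.04,0.18,0]
    - [0,0,0,0,0,0]
    - [0,0,0,0,0,0]

```text
clock: 27.6
position: [0.493, -0.2484, 0.0679]
tcp_rot: [-3.136, 0.001, 1.423]
force: [-0.9, 0.6, -2.0]
gripper_width: 0.0322
```

```bash
python3 - <<'E'
from h import *
np.set_printoptions(precision=4,suppress=True)
s=r.sense(); print(s['joint_efforts'],s['q'],s['qvel'],s['force'],s['position'],s['tcp_rot'])
E
```

```text
[ -0.0171 -60.1931 -18.8644  -0.0219   0.0716   0.0045] [-0.5847  0.5601  1.8639 -0.0048  0.7224 -0.4333] [-0.002   0.0042 -0.0011 -0.0011  0.002  -0.0011] [-0.8608  0.6336 -2.0408] [ 0.493  -0.2484  0.0679] [-3.136   0.0008  1.4229]
```

Call:
carry_out:
  targets:
    - [0,0,-0.35,0,0,0]
    - [0,0,0,0,0,0]
    - [0,0,0,0,0,0]

```text
clock: 27.9
position: [0.4933, -0.2487, 0.0577]
tcp_rot: [-3.137, 0.001, 1.423]
force: [-4.7, 2.2, 21.3]
gripper_width: 0.032
```

```bash
python3 - <<'E'
from h import *
np.set_printoptions(precision=4,suppress=True)
s=r.sense(); print(s['joint_efforts'],s['q'],s['qvel'],s['force'],s['position'],s['tcp_rot'])
E
```

```text
[  0.324  -47.6847 -15.5055   0.1994  -1.2645  -0.0003] [-0.5849  0.5757  1.8706 -0.0049  0.6991 -0.4333] [-0.0006  0.0013  0.0005 -0.0027 -0.0058 -0.0015] [-4.7415  2.1864 21.2768] [ 0.4933 -0.2487  0.0577] [-3.1368  0.0013  1.4229]
```

Call:
carry_out:
  targets:
    - [0,0,0,0,0,0]
    - [0,0,0,0,0,0]
    - [0,0,0,0,0,0]
    - [0,0,0,0,0,0]
    - [0,0,0,0,0,0]
    - [0,0,0,0,0,0]
  hand: 1

```text
clock: 28.5
position: [0.4929, -0.2483, 0.0549]
tcp_rot: [-3.135, 0.0, 1.423]
force: [0.3, -0.5, -0.1]
gripper_width: 0.0854
```

Call:
carry_out:
  targets:
    - [0,0,0.3,0,0,0]
    - [0,0,0.6,0,0,0]
    - [0,0,1,0,0,0]
    - [0,0,1,0,0,0]
    - [0,0,1,0,0,0]
    - [0,0,1,0,0,0]
    - [0,0,0.6,0,0,0]
    - [0,0,0.3,0,0,0]
    - [0,0,0,0,0,0]
    - [0,0,0,0,0,0]

```text
clock: 29.5
position: [0.4917, -0.2476, 0.2091]
tcp_rot: [-3.136, 0.001, 1.423]
force: [0.7, 0.4, -0.0]
gripper_width: 0.0856
```

```bash
python3 - <<'E'
from h import *
np.set_printoptions(precision=4,suppress=True)
w=snap('wrist','w12.png')
for l in ('bottle_amber','bottle_white'):
  for m in mark_of(l,'wrist')[:1]: print(l,m, onz(w,m['uv'],.003))
t=snap('top','t12.png'); sc=snap('scene')
uv,a=cen(sc['frame'],(0,150,60),(8,255,255),(240,200,330,290)); print('red',uv,a,onz(sc,uv,.05))
uv,a=cen(t['frame'],(0,150,60),(8,255,255),(225,190,305,270)); print('red',uv,a,onz(t,uv,.056))
for l in ('vial_red','vial_black_l','pan','balance'):
  for n,im in (('top',t),('scene',sc)):
    for m in mark_of(l,n)[:2]: print(n,l,m, onz(im,m['uv'],{'pan':.026,'balance':0}.get(l,.005)))
f=sc['frame'][90:310,200:480]
cv2.imwrite('pics/sc12c.png',cv2.cvtColor(cv2.resize(f,None,fx=2.8,fy=2.7,interpolation=2),cv2.COLOR_RGB2BGR))
E
```

```text
bottle_amber {'uv': [300.1, 253.2], 'score': 0.81} [ 0.5064 -0.3447  0.003 ]
bottle_white {'uv': [281.4, 179.4], 'score': 0.64} [ 0.4967 -0.2489  0.003 ]
red (281.46153846153845, 230.76923076923077) 39.0 [0.5162 0.0662 0.05  ]
red (261.109375, 225.71875) 64.0 [0.5116 0.0703 0.056 ]
top vial_red {'uv': [262.9, 227.6], 'score': 0.63} [0.5091 0.0687 0.005 ]
scene vial_red {'uv': [280.8, 244.5], 'score': 0.47} [0.5171 0.0655 0.005 ]
top vial_black_l {'uv': [287.9, 210.2], 'score': 0.63} [0.5503 0.0083 0.005 ]
top vial_black_l {'uv': [249.0, 208.7], 'score': 0.48} [0.5549 0.1019 0.005 ]
scene vial_black_l {'uv': [285.9, 227.2], 'score': 0.7} [0.5445 0.0149 0.005 ]
scene vial_black_l {'uv': [251.8, 242.5], 'score': 0.61} [0.5701 0.1049 0.005 ]
top pan {'uv': [165.8, 224.9], 'score': 0.78} [0.5169 0.297  0.026 ]
scene pan {'uv': [201.2, 303.1], 'score': 0.75} [0.5182 0.3011 0.026 ]
top balance {'uv': [168.2, 231.5], 'score': 0.79} [0.5021 0.2974 0.    ]
scene balance {'uv': [214.9, 314.6], 'score': 0.86} [0.4939 0.2907 0.    ]
```

View pics/w12.png

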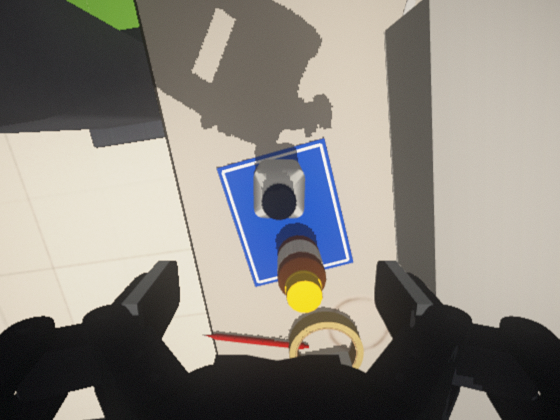

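View pics/sc12c.png

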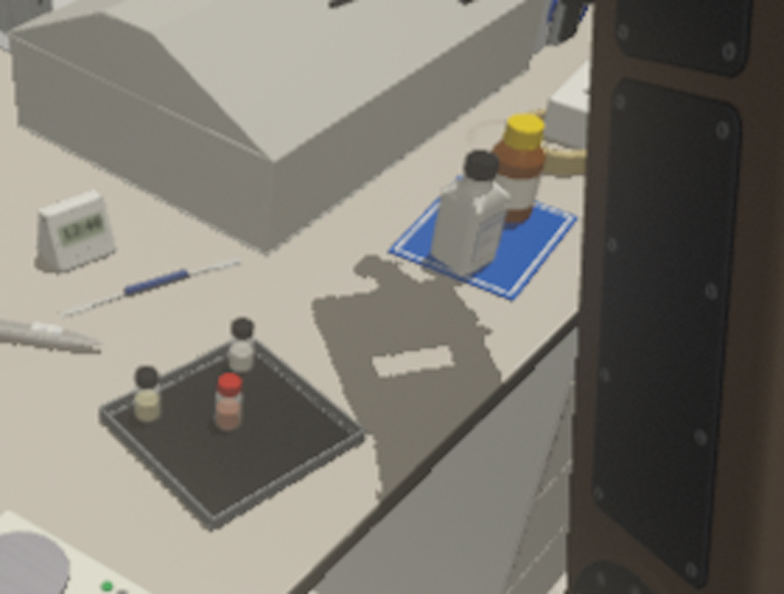

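Call:
carry_out:
  targets:
    - [0,0.4,0,0,0,0]
    - [0.06,0.7,0,0,0,0]
    - [0.06,0.9,0,0,0,0]
    - [0.06,0.9,0,0,0,0]
    - [0.06,0.9,0,0,0,0]
    - [0.06,0.9,0,0,0,0]
    - [0.06,0.9,0,0,0,0]
    - [0.06,0.9,0,0,0,0]
    - [0.06,0.9,0,0,0,0]
    - [0.06,0.9,0,0,0,0]
    - [0.06,0.9,0,0,0,0]
    - [0.06,0.9,0,0,0,0]
    - [0.06,0.7,0,0,0,0]
    - [0.06,0.4,0,0,0,0]
    - [0.06,0.2,0,0,0,0]
    - [0,0,0,0,0,0]
    - [0,0,0,0,0,0]
    - [0,0,0,0,0,0]
  hand: 0.6

```text
clock: 31.95
position: [0.5073, 0.0648, 0.2104]
tcp_rot: [-3.137, -0.001, 1.428]
force: [-0.9, -0.1, -0.2]
gripper_width: 0.0509
```

```bash
python3 - <<'E'
from h import *
np.set_printoptions(precision=4,suppress=True)
s=r.sense(); print(s['position'],s['tcp_rot'],s['gripper_width'])
w=snap('wrist','w13.png')
for l in ('vial_red','vial_black_l'):
  for m in mark_of(l,'wrist')[:2]: print(l,m, onz(w,m['uv'],.005))
uv,a=cen(w['frame'],(0,150,60),(8,255,255),(150,50,450,360)); print('red',uv,a,onz(w,uv,.054))
E
```

```text
[0.5073 0.0648 0.2104] [-3.1368 -0.0009  1.4282] 0.05085720319309598
vial_red {'uv': [283.9, 175.0], 'score': 0.92} [0.516  0.0686 0.005 ]
vial_black_l {'uv': [317.5, 216.2], 'score': 0.93} [0.5493 0.0132 0.005 ]
vial_black_l {'uv': [325.1, 135.6], 'score': 0.77} [0.5683 0.1065 0.005 ]
red (282.09923664122135, 181.18702290076337) 262.0 [0.5136 0.0705 0.054 ]
```

View pics/w13.png

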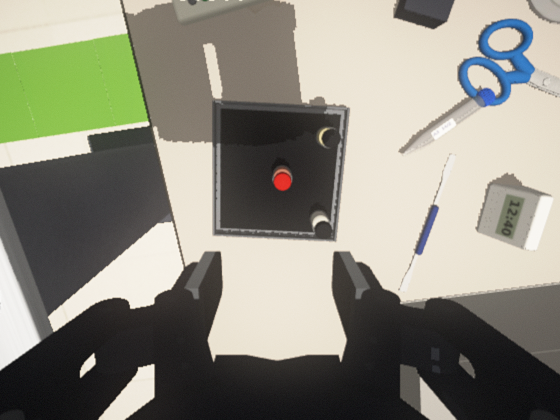

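Call:
carry_out:
  targets:
    - [0.25,0.2,-0.4,0,0,0]
    - [0,0,-0.8,0,0,0]
    - [0,0,-0.9,0,0,0]
    - [0,0,-0.9,0,0,0]
    - [0,0,-0.9,0,0,0]
    - [0,0,-0.8,0,0,0]
    - [0,0,-0.7,0,0,0]
    - [0,0,-0.5,0,0,0]
    - [0,0,-0.2,0,0,0]
    - [0,0,0,0,0,0]
    - [0,0,0,0,0,0]

```text
clock: 33.2
position: [0.516, 0.0702, 0.0465]
tcp_rot: [-3.137, -0.001, 1.424]
force: [-0.4, -0.7, 0.5]
gripper_width: 0.0514
```

```bash
python3 - <<'E'
from h import *
np.set_printoptions(precision=4,suppress=True)
s=r.sense(); print(s['position'],s['tcp_rot'],s['gripper_width'])
w=snap('wrist','w14.png')
uv,a=cen(w['frame'],(0,150,60),(8,255,255),(150,50,450,360)); print('red',uv,a,onz(w,uv,.054))
t=snap('scene')
f=t['frame'][170:310,200:380]
cv2.imwrite('pics/sc14c.png',cv2.cvtColor(cv2.resize(f,None,fx=4,fy=4,interpolation=2),cv2.COLOR_RGB2BGR))
E
```

```text
[0.516  0.0702 0.0465] [-3.1365 -0.0011  1.4239] 0.051400602156685966
red (271.1369426751592, 243.64331210191082) 942.0 [0.5141 0.0722 0.054 ]
```

View pics/w14.png

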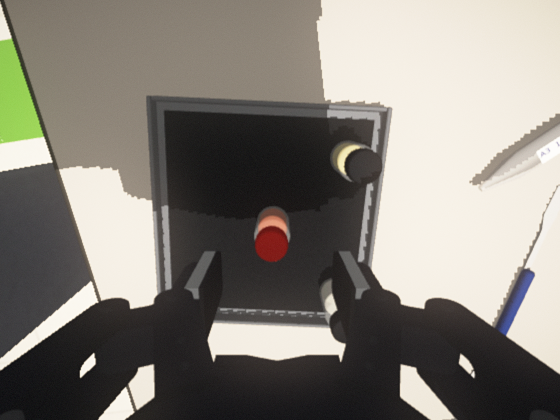

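View pics/sc14c.png

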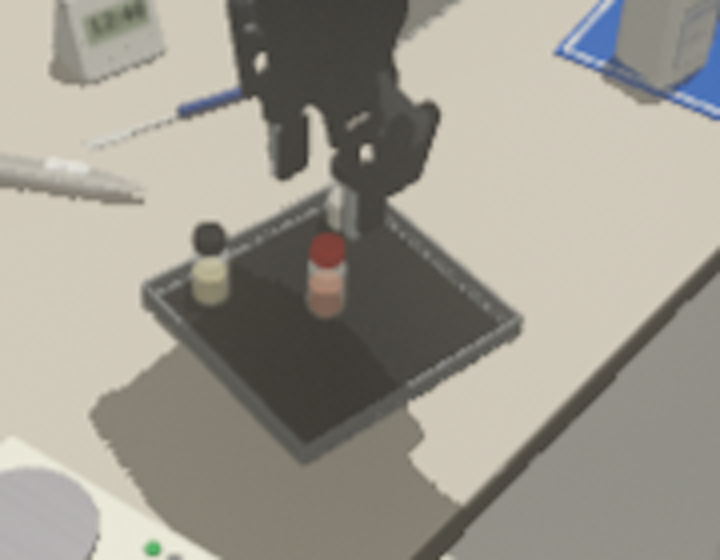

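Call:
carry_out:
  targets:
    - [-0.1,0,-0.4,0,0,0]
    - [0,0,-0.6,0,0,0]
    - [0,0,-0.5,0,0,0]
    - [0,0,-0.2,0,0,0]
    - [0,0,0,0,0,0]
    - [0,0,0,0,0,0]

```text
clock: 33.9
position: [0.514, 0.0702, 0.0038]
tcp_rot: [3.141, -0.002, 1.424]
force: [-0.4, -0.1, 0.7]
gripper_width: 0.0513
```

```bash
python3 - <<'E'
from h import *
np.set_printoptions(precision=4,suppress=True)
s=r.sense(); print(s['position'],s['tcp_rot'],s['gripper_width'])
w=snap('wrist','w15.png')
t=snap('scene')
f=t['frame'][170:310,200:380]
cv2.imwrite('pics/sc15c.png',cv2.cvtColor(cv2.resize(f,None,fx=4,fy=4,interpolation=2),cv2.COLOR_RGB2BGR))
E
```

```text
[0.514  0.0702 0.0038] [ 3.1414 -0.0019  1.4239] 0.051310837826371164
```

View pics/w15.png

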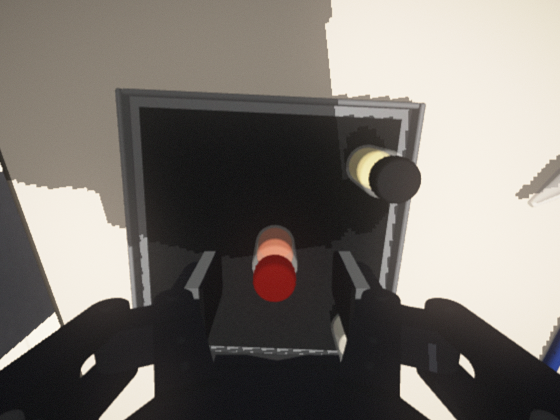

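View pics/sc15c.png

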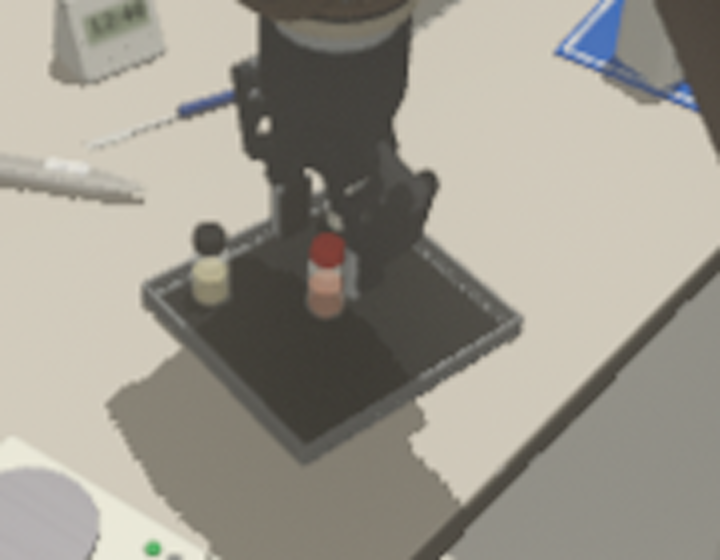

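Call:
carry_out:
  targets:
    - [0,0,0,0,0,0]
    - [0,0,0,0,0,0]
    - [0,0,0,0,0,0]
    - [0,0,0,0,0,0]
    - [0,0,0,0,0,0]
    - [0,0,0,0,0,0]
    - [0,0,0,0,0,0]
    - [0,0,0,0,0,0]
  hand: 0

```text
clock: 34.8
position: [0.5147, 0.0702, 0.0052]
tcp_rot: [3.139, -0.002, 1.424]
force: [0.2, -0.4, -0.1]
gripper_width: 0.0189
```

Call:
carry_out:
  targets:
    - [0,0,0.2,0,0,0]
    - [0,0,0.4,0,0,0]
    - [0,0,0.6,0,0,0]
    - [0,0,0.8,0,0,0]
    - [0,0,0.8,0,0,0]
    - [0,0,0.7,0,0,0]
    - [0,0,0.4,0,0,0]
    - [0,0,0.2,0,0,0]
    - [0,0,0,0,0,0]
    - [0,0,0,0,0,0]

```text
clock: 35.8
position: [0.514, 0.0702, 0.1157]
tcp_rot: [3.138, -0.002, 1.424]
force: [-0.1, 0.4, 0.4]
gripper_width: 0.0192
```

```bash
python3 - <<'E'
from h import *
np.set_printoptions(precision=4,suppress=True)
w=snap('wrist','w16.png')
t=snap('scene')
f=t['frame'][170:310,200:380]
cv2.imwrite('pics/sc16c.png',cv2.cvtColor(cv2.resize(f,None,fx=4,fy=4,interpolation=2),cv2.COLOR_RGB2BGR))
E
```

```text
(no output)
```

View pics/w16.png

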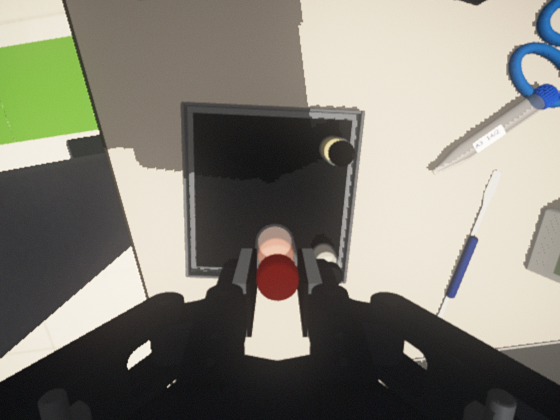

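View pics/sc16c.png

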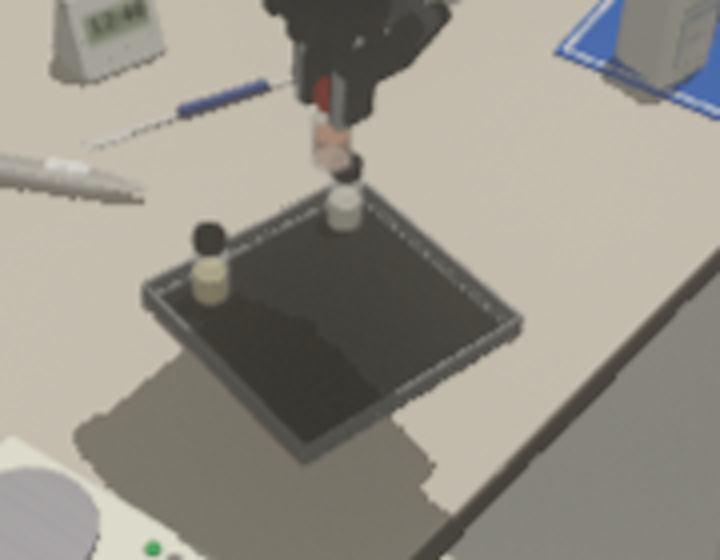

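Call:
carry_out:
  targets:
    - [0,0.3,0,0,0,0]
    - [0,0.6,0,0,0,0]
    - [0,0.8,0.1,0,0,0]
    - [0,0.8,0.1,0,0,0]
    - [0,0.8,0.1,0,0,0]
    - [0,0.8,0.1,0,0,0]
    - [0,0.7,0,0,0,0]
    - [0,0.4,0,0,0,0]
    - [0,0.2,0,0,0,0]
    - [0,0,0,0,0,0]
    - [0,0,0,0,0,0]
    - [0,0,0,0,0,0]

```text
clock: 37.1
position: [0.5107, 0.2174, 0.1217]
tcp_rot: [-3.138, -0.001, 1.425]
force: [-0.5, -0.1, -0.5]
gripper_width: 0.0193
```

```bash
python3 - <<'E'
from h import *
np.set_printoptions(precision=4,suppress=True)
s=r.sense(); print(s['position'],s['tcp_rot'],s['gripper_width'])
w=snap('wrist','w17.png')
for l in ('pan','balance'):
  for m in mark_of(l,'wrist')[:2]: print(l,m, onz(w,m['uv'],.026 if l=='pan' else 0))
E
```

```text
[0.5107 0.2174 0.1217] [-3.1377 -0.0005  1.4251] 0.01929077098239517
pan {'uv': [267.1, 105.5], 'score': 0.82} [0.5149 0.2954 0.026 ]
balance {'uv': [245.5, 114.4], 'score': 0.55} [0.4945 0.292  0.    ]
```

View pics/w17.png

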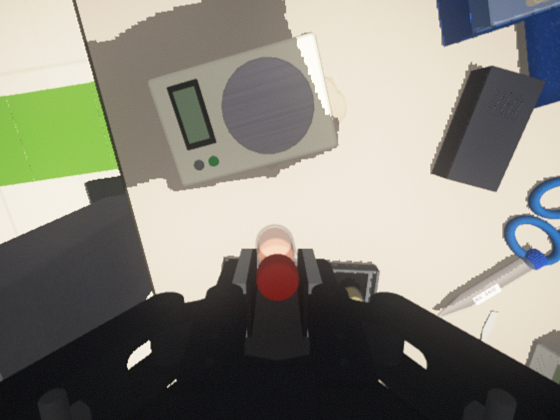

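Call:
carry_out:
  targets:
    - [0.1,0.4,0,0,0,0]
    - [0.1,0.7,0,0,0,0]
    - [0,0.8,0,0,0,0]
    - [0,0.6,0,0,0,0]
    - [0,0.4,0,0,0,0]
    - [0,0.1,0,0,0,0]
    - [0,0,0,0,0,0]
    - [0,0,0,0,0,0]
    - [0,0,0,0,0,0]

```text
clock: 38.15
position: [0.5165, 0.2986, 0.1218]
tcp_rot: [-3.138, -0.001, 1.424]
force: [-0.8, 0.2, 0.4]
gripper_width: 0.019
```

Call:
carry_out:
  targets:
    - [-0.05,-0.1,-0.4,0,0,0]
    - [0,0,-0.6,0,0,0]
    - [0,0,-0.7,0,0,0]
    - [0,0,-0.7,0,0,0]
    - [0,0,-0.6,0,0,0]
    - [0,0,-0.3,0,0,0]
    - [0,0,-0.15,0,0,0]
    - [0,0,0,0,0,0]
    - [0,0,0,0,0,0]

```text
clock: 39.05
position: [0.5148, 0.2916, 0.0301]
tcp_rot: [-3.138, -0.0, 1.419]
force: [1.0, 0.2, -0.2]
gripper_width: 0.0192
```

```bash
python3 - <<'E'
from h import *
np.set_printoptions(precision=4,suppress=True)
s=r.sense(); print(s['position'],s['tcp_rot'],s['gripper_width'])
w=snap('wrist','w18.png')
t=snap('scene')
f=t['frame'][240:350,140:280]
cv2.imwrite('pics/sc18c.png',cv2.cvtColor(cv2.resize(f,None,fx=5,fy=5,interpolation=2),cv2.COLOR_RGB2BGR))
E
```

```text
[0.5148 0.2916 0.0301] [-3.138  -0.0004  1.4194] 0.019174842804887772
```

View pics/sc18c.png

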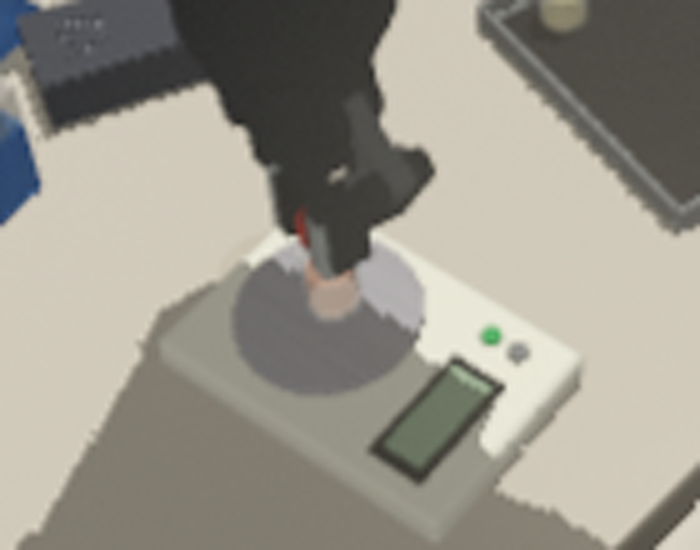

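Call:
carry_out:
  targets:
    - [0,0.16,0,0,0,0]
    - [0,0,-0.12,0,0,0]
    - [0,0,0,0,0,0]
    - [0,0,0,0,0,0]

```text
clock: 39.55
position: [0.5155, 0.2966, 0.0285]
tcp_rot: [-3.141, -0.002, 1.42]
force: [-0.8, -0.6, 0.8]
gripper_width: 0.0192
```

Call:
carry_out:
  targets:
    - [0,0,-0.15,0,0,0]
    - [0,0,0,0,0,0]

```text
clock: 39.75
position: [0.5163, 0.2975, 0.0285]
tcp_rot: [3.14, -0.005, 1.42]
force: [-0.5, -0.5, 0.5]
gripper_width: 0.0189
```

Call:
carry_out:
  targets:
    - [0,0,0,0,0,0]
    - [0,0,0,0,0,0]
    - [0,0,0,0,0,0]
    - [0,0,0,0,0,0]
    - [0,0,0,0,0,0]
  hand: 0.6

```text
clock: 40.25
position: [0.5162, 0.2974, 0.028]
tcp_rot: [3.14, -0.004, 1.42]
force: [0.2, 1.2, 0.2]
gripper_width: 0.051
```

Call:
carry_out:
  targets:
    - [0,0,0.2,0,0,0]
    - [0,0,0.5,0,0,0]
    - [0,0,0.8,0,0,0]
    - [0,0,1,0,0,0]
    - [0,0,1,0,0,0]
    - [0,0,1,0,0,0]
    - [0,0,1,0,0,0]
    - [0,0,0.6,0,0,0]
    - [0,0,0.3,0,0,0]
    - [0,0,0,0,0,0]
    - [0,0,0,0,0,0]

```text
clock: 41.35
position: [0.5149, 0.2968, 0.2018]
tcp_rot: [3.137, -0.006, 1.42]
force: [0.1, -0.9, -0.4]
gripper_width: 0.0509
```

```bash
python3 - <<'E'
from h import *
np.set_printoptions(precision=4,suppress=True)
s=r.sense(); print(s['position'],s['tcp_rot'],s['gripper_width'])
w=snap('wrist','w19.png')
for l,z in (('pan',.026),('vial_red',.026)):
  for m in mark_of(l,'wrist')[:1]: print(l,m, onz(w,m['uv'],z))
uv,a=cen(w['frame'],(0,150,60),(8,255,255),(150,50,450,360)); print('red',uv,a,onz(w,uv,.075))
t=snap('scene')
for l,z in (('pan',.026),('vial_red',.026)):
  for m in mark_of(l,'scene')[:1]: print(l,m, onz(t,m['uv'],z))
f=t['frame'][240:350,140:280]
cv2.imwrite('pics/sc19c.png',cv2.cvtColor(cv2.resize(f,None,fx=5,fy=5,interpolation=2),cv2.COLOR_RGB2BGR))
E
```

```text
[0.5149 0.2968 0.2018] [ 3.1372 -0.0059  1.4199] 0.05087893622475068
pan {'uv': [275.5, 186.4], 'score': 0.87} [0.5148 0.2949 0.026 ]
vial_red {'uv': [278.3, 186.4], 'score': 0.92} [0.5178 0.2945 0.026 ]
red (275.8780487804878, 193.26829268292684) 246.0 [0.5156 0.2977 0.075 ]
pan {'uv': [204.5, 299.7], 'score': 0.83} [0.5194 0.2915 0.026 ]
vial_red {'uv': [204.2, 303.7], 'score': 0.56} [0.5129 0.2982 0.026 ]
```

View pics/w19.png

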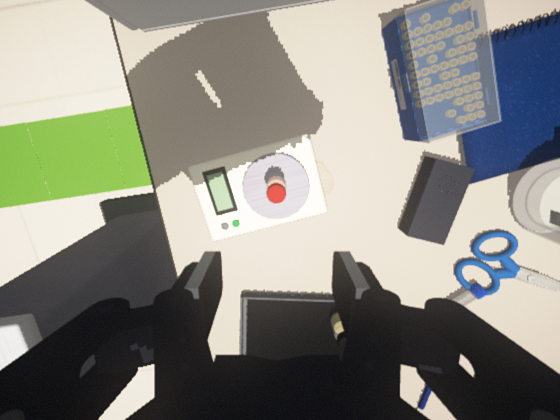

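View pics/sc19c.png

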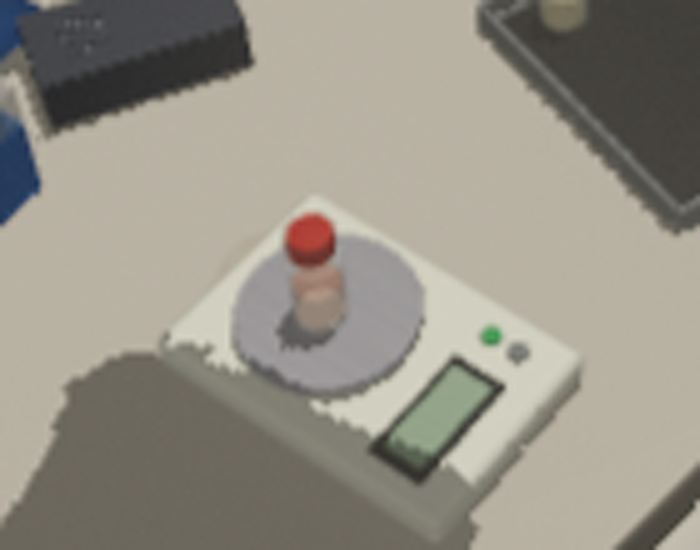

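Call:
carry_out:
  targets:
    - [0,-0.4,0,0,0,0]
    - [0,-0.8,0,0,0,0]
    - [-0.04,-1,0,0,0,0]
    - [-0.04,-1,0,0,0,0]
    - [-0.04,-1,0,0,0,0]
    - [-0.04,-1,0,0,0,0]
    - [-0.04,-1,0,0,0,0]
    - [-0.04,-1,0,0,0,0]
    - [-0.04,-1,0,0,0,0]
    - [-0.04,-1,0,0,0,0]
    - [-0.04,-1,0,0,0,0]
    - [-0.04,-1,0,0,0,0]
    - [-0.04,-1,0,0,0,0]
    - [-0.04,-1,0,0,0,0]
    - [-0.04,-1,0,0,0,0]
    - [-0.04,-1,0,0,0,0]
    - [0,-0.8,0,0,0,0]
    - [0,-0.4,0,0,0,0]
    - [0,0,0,0,0,0]
    - [0,0,0,0,0,0]
  hand: 1

```text
clock: 43.65
position: [0.4925, -0.138, 0.197]
tcp_rot: [-3.138, -0.003, 1.418]
force: [-0.3, 0.1, -0.9]
gripper_width: 0.0854
```

Call:
carry_out:
  targets:
    - [0,-0.4,0,0,0,0]
    - [0,-0.8,0,0,0,0]
    - [0,-0.9,0,0,0,0]
    - [0,-0.9,0,0,0,0]
    - [0,-0.7,0,0,0,0]
    - [0,-0.3,0,0,0,0]
    - [0,-0.1,0,0,0,0]
    - [0,0,0,0,0,0]
    - [0,0,0,0,0,0]
    - [0,0,0,0,0,0]

```text
clock: 44.65
position: [0.4928, -0.2403, 0.1971]
tcp_rot: [-3.138, -0.004, 1.426]
force: [0.6, 0.4, 0.5]
gripper_width: 0.0856
```

```bash
python3 - <<'E'
from h import *
np.set_printoptions(precision=4,suppress=True)
s=r.sense(); print(s['position'],s['tcp_rot'],s['gripper_width'])
w=snap('wrist','w20.png')
for l,z in (('bottle_white',.003),('bottle_amber',.003)):
  for m in mark_of(l,'wrist')[:1]: print(l,m, onz(w,m['uv'],z))
E
```

```text
[ 0.4928 -0.2403  0.1971] [-3.1378 -0.0038  1.4264] 0.08560384968941265
bottle_white {'uv': [279.1, 187.1], 'score': 0.72} [ 0.4946 -0.2473  0.003 ]
bottle_amber {'uv': [300.4, 263.8], 'score': 0.67} [ 0.5068 -0.3452  0.003 ]
```

View pics/w20.png

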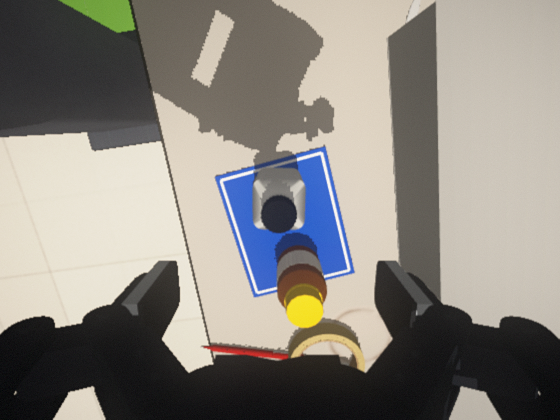

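Call:
carry_out:
  targets:
    - [0,-0.3,-0.3,0,0,0]
    - [0,0,-0.7,0,0,0]
    - [0,0,-0.9,0,0,0]
    - [0,0,-0.9,0,0,0]
    - [0,0,-0.9,0,0,0]
    - [0,0,-0.7,0,0,0]
    - [0,0,-0.5,0,0,0]
    - [0,0,-0.3,0,0,0]
    - [0,0,-0.1,0,0,0]
    - [0,0,0,0,0,0]
    - [0,0,0,0,0,0]

```text
clock: 45.9
position: [0.4925, -0.251, 0.057]
tcp_rot: [-3.139, -0.003, 1.427]
force: [-0.5, -0.5, -0.4]
gripper_width: 0.0853
```

Call:
carry_out:
  targets:
    - [0,0.1,0.02,0,0,0]
    - [0,0,0,0,0,0]

```text
clock: 46.1
position: [0.493, -0.2487, 0.0586]
tcp_rot: [-3.141, -0.002, 1.427]
force: [1.2, -0.4, 0.2]
gripper_width: 0.0852
```

Call:
carry_out:
  targets:
    - [0,0,0,0,0,0]
    - [0,0,0,0,0,0]
    - [0,0,0,0,0,0]
    - [0,0,0,0,0,0]
    - [0,0,0,0,0,0]
    - [0,0,0,0,0,0]
    - [0,0,0,0,0,0]
    - [0,0,0,0,0,0]
    - [0,0,0,0,0,0]
  hand: 0

```text
clock: 47.0
position: [0.4932, -0.2486, 0.06]
tcp_rot: [3.141, -0.001, 1.427]
force: [-1.4, 0.6, 1.3]
gripper_width: 0.0302
```

Call:
carry_out:
  targets:
    - [0,0,0.2,0,0,0]
    - [0,0,0.4,0,0,0]
    - [0,0,0.6,0,0,0]
    - [0,0,0.8,0,0,0]
    - [0,0,0.8,0,0,0]
    - [0,0,0.8,0,0,0]
    - [0,0,0.7,0,0,0]
    - [0,0,0.6,0,0,0]
    - [0,0,0.4,0,0,0]
    - [0,0,0.2,0,0,0]
    - [0,0,0,0,0,0]
    - [0,0,0,0,0,0]

```text
clock: 48.2
position: [0.4915, -0.2476, 0.2071]
tcp_rot: [-3.141, -0.001, 1.427]
force: [0.0, 0.5, -3.0]
gripper_width: 0.03
```

```bash
python3 - <<'E'
from h import *
np.set_printoptions(precision=4,suppress=True)
w=snap('wrist','w21.png')
E
```

```text
(no output)
```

View pics/w21.png

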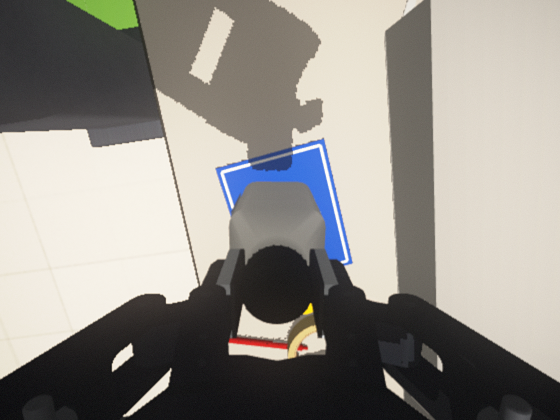

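Call:
carry_out:
  targets:
    - [0,0.3,0,0,0,0]
    - [0,0.6,0,0,0,0]
    - [0,0.8,0,0,0,0]
    - [-0.02,0.9,0,0,0,0]
    - [-0.02,0.9,0,0,0,0]
    - [-0.02,0.9,0,0,0,0]
    - [-0.02,0.9,0,0,0,0]
    - [-0.02,0.9,0,0,0,0]
    - [-0.02,0.9,0,0,0,0]
    - [-0.02,0.9,0,0,0,0]
    - [-0.02,0.9,0,0,0,0]
    - [-0.02,0.9,0,0,0,0]
    - [-0.02,0.9,0,0,0,0]
    - [0,0.9,0,0,0,0]
    - [0,0.8,0,0,0,0]
    - [0,0.6,0,0,0,0]
    - [0,0.3,0,0,0,0]
    - [0,0,0,0,0,0]
    - [0,0,0,0,0,0]
    - [0,0,0,0,0,0]

```text
clock: 50.25
position: [0.4747, 0.1142, 0.2006]
tcp_rot: [-3.128, -0.005, 1.433]
force: [0.2, 0.9, -2.6]
gripper_width: 0.0306
```

Call:
carry_out:
  targets:
    - [0.2,0,-0.3,-0.02,-0.1,-0.12]
    - [0.2,0,-0.6,-0.01,-0.1,-0.12]
    - [0,0,-0.8,0,0,0]
    - [0,0,-0.8,0,0,0]
    - [0,0,-0.8,0,0,0]
    - [0,0,-0.7,0,0,0]
    - [0,0,-0.6,0,0,0]
    - [0,0,-0.3,0,0,0]
    - [0,0,-0.1,0,0,0]
    - [0,0,0,0,0,0]
    - [0,0,0,0,0,0]

```text
clock: 51.35
position: [0.4882, 0.109, 0.0684]
tcp_rot: [3.136, -0.005, 1.404]
force: [-0.5, 0.8, -2.1]
gripper_width: 0.0299
```

Call:
carry_out:
  targets:
    - [-0.1,0.2,0,0.01,0.08,0.15]
    - [0,0,-0.15,0,0,0]
    - [0,0,0,0,0,0]
    - [0,0,0,0,0,0]

```text
clock: 51.75
position: [0.4863, 0.1147, 0.066]
tcp_rot: [3.139, -0.006, 1.415]
force: [0.6, -0.3, -2.7]
gripper_width: 0.0304
```

Call:
carry_out:
  targets:
    - [-0.05,0,-0.3,0,0,0]
    - [0,0,0,0,0,0]

```text
clock: 51.95
position: [0.4866, 0.1153, 0.06]
tcp_rot: [3.134, -0.007, 1.415]
force: [-1.3, 1.5, 1.2]
gripper_width: 0.0299
```

Contact is reached at about z 0.060, within 1 mm of its home pose. Releasing.

Call:
carry_out:
  targets:
    - [0,0,0,0,0,0]
    - [0,0,0,0,0,0]
    - [0,0,0,0,0,0]
    - [0,0,0,0,0,0]
    - [0,0,0,0,0,0]
    - [0,0,0,0,0,0]
  hand: 1

```text
clock: 52.55
position: [0.4866, 0.1152, 0.0592]
tcp_rot: [3.134, -0.007, 1.415]
force: [-0.1, 0.1, -0.0]
gripper_width: 0.0852
```

Call:
carry_out:
  targets:
    - [0,0,0.3,0,0,0]
    - [0,0,0.6,0,0,0]
    - [0,0,1,0,0,0]
    - [0,0,1,0,0,0]
    - [0,0,1,0,0,0]
    - [0,0,1,0,0,0]
    - [0,0,0.6,0,0,0]
    - [0,0,0.2,0,0,0]
    - [0,0,0,0,0,0]
    - [0,0,0,0,0,0]

```text
clock: 53.55
position: [0.4849, 0.1149, 0.2103]
tcp_rot: [3.134, -0.007, 1.415]
force: [0.1, 0.4, 0.5]
gripper_width: 0.0857
```

```bash
python3 - <<'E'
from h import *
np.set_printoptions(precision=4,suppress=True)
w=snap('wrist','w22.png')
for l,z in (('bottle_white',.005),('vial_black_l',.005)):
  for m in mark_of(l,'wrist')[:2]: print(l,m, onz(w,m['uv'],z))
t=snap('scene')
for l,z in (('bottle_white',.005),('vial_black_l',.005)):
  for m in mark_of(l,'scene')[:2]: print(l,m, onz(t,m['uv'],z))
f=t['frame'][170:310,200:380]
cv2.imwrite('pics/sc22c.png',cv2.cvtColor(cv2.resize(f,None,fx=4,fy=4,interpolation=2),cv2.COLOR_RGB2BGR))
E
```

```text
bottle_white {'uv': [278.1, 178.7], 'score': 0.63} [0.489  0.1163 0.005 ]
bottle_white {'uv': [299.2, 212.5], 'score': 0.2} [0.5078 0.0717 0.005 ]
vial_black_l {'uv': [336.9, 255.2], 'score': 0.92} [0.5467 0.0095 0.005 ]
vial_black_l {'uv': [343.9, 176.3], 'score': 0.73} [0.5656 0.107  0.005 ]
bottle_white {'uv': [277.2, 264.3], 'score': 0.87} [0.4847 0.1154 0.005 ]
vial_black_l {'uv': [250.9, 243.4], 'score': 0.7} [0.5697 0.1083 0.005 ]
```

View pics/sc22c.png

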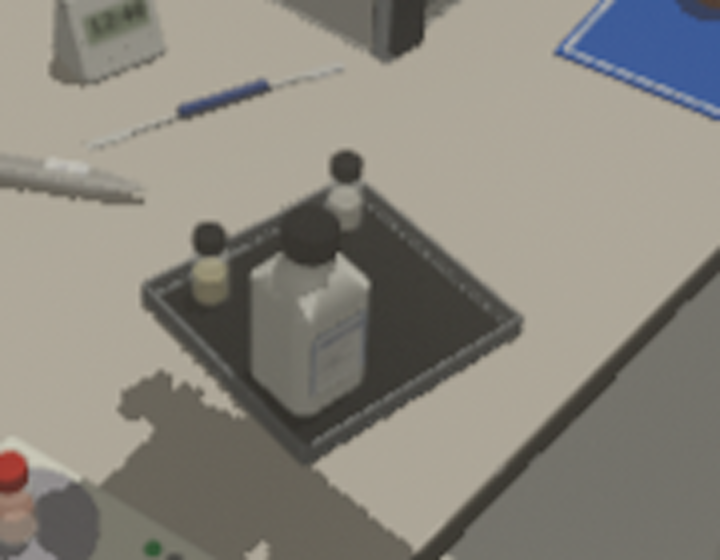

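Call:
carry_out:
  targets:
    - [0,-0.4,0,0,0,0]
    - [0,-0.8,0,0,0,0]
    - [0.05,-1,0,0,0,0]
    - [0.05,-1,0,0,0,0]
    - [0.05,-1,0,0,0,0]
    - [0.05,-1,0,0,0,0]
    - [0.05,-1,0,0,0,0]
    - [0.05,-1,0,0,0,0]
    - [0.05,-1,0,0,0,0]
    - [0.05,-1,0,0,0,0]
    - [0.05,-1,0,0,0,0]
    - [0.05,-1,0,0,0,0]
    - [0.05,-1,0,0,0,0]
    - [0.05,-1,0,0,0,0]
    - [0,-1,0,0,0,0]
    - [0,-0.8,0,0,0,0]
    - [0,-0.5,0,0,0,0]
    - [0,-0.2,0,0,0,0]
    - [0,0,0,0,0,0]
    - [0,0,0,0,0,0]

```text
clock: 55.85
position: [0.4931, -0.3026, 0.206]
tcp_rot: [3.141, -0.008, 1.414]
force: [-0.4, 0.3, -0.8]
gripper_width: 0.0855
```

Call:
carry_out:
  targets:
    - [0.2,-0.4,0,0,0,0]
    - [0.2,-0.6,0,0,0,0]
    - [0,-0.4,0,0,0,0]
    - [0,-0.1,0,0,0,0]
    - [0,0,0,0,0,0]
    - [0,0,0,0,0,0]
    - [0,0,0,0,0,0]

```text
clock: 56.55
position: [0.5045, -0.3418, 0.2061]
tcp_rot: [3.141, -0.008, 1.417]
force: [-0.5, 0.1, -0.3]
gripper_width: 0.0853
```

```bash
python3 - <<'E'
from h import *
np.set_printoptions(precision=4,suppress=True)
s=r.sense(); print(s['position'],s['tcp_rot'])
w=snap('wrist','w23.png')
for m in mark_of('bottle_amber','wrist')[:1]: print(m, onz(w,m['uv'],.003))
uv,a=cen(w['frame'],(20,150,90),(35,255,255),(200,100,400,300)); print(a,uv,onz(w,uv,.107))
E
```

```text
[ 0.5045 -0.3418  0.2061] [ 3.1412 -0.0079  1.4165]
{'uv': [279.0, 182.3], 'score': 0.92} [ 0.5077 -0.3442  0.003 ]
1378.0 (275.6233671988389, 201.94629898403483) [ 0.5043 -0.3423  0.107 ]
```

View pics/w23.png

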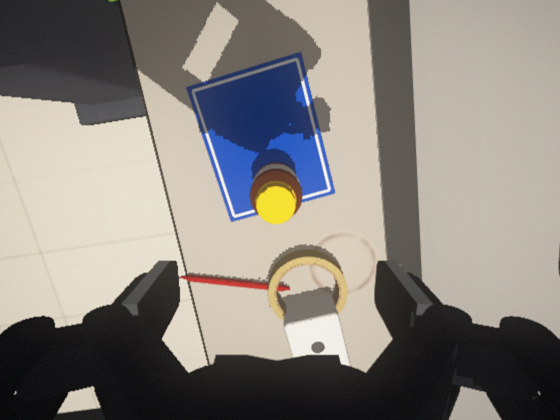

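Call:
carry_out:
  targets:
    - [0,-0.05,-0.4,0,0,0]
    - [0,0,-0.8,0,0,0]
    - [0,0,-1,0,0,0]
    - [0,0,-1,0,0,0]
    - [0,0,-0.9,0,0,0]
    - [0,0,-0.8,0,0,0]
    - [0,0,-0.7,0,0,0]
    - [0,0,-0.4,0,0,0]
    - [0,0,-0.2,0,0,0]
    - [0,0,0,0,0,0]
    - [0,0,0,0,0,0]

```text
clock: 57.75
position: [0.5036, -0.3412, 0.0422]
tcp_rot: [3.141, -0.007, 1.418]
force: [0.5, -1.0, 0.3]
gripper_width: 0.0855
```

Call:
carry_out:
  targets:
    - [0,-0.06,0.14,0,0,0]
    - [0,0,0,0,0,0]

```text
clock: 57.95
position: [0.5042, -0.3433, 0.0473]
tcp_rot: [3.139, -0.006, 1.419]
force: [0.0, 0.2, -0.0]
gripper_width: 0.0856
```

Call:
carry_out:
  targets:
    - [0,0,0,0,0,0]
    - [0,0,0,0,0,0]
    - [0,0,0,0,0,0]
    - [0,0,0,0,0,0]
    - [0,0,0,0,0,0]
    - [0,0,0,0,0,0]
    - [0,0,0,0,0,0]
    - [0,0,0,0,0,0]
    - [0,0,0,0,0,0]
  hand: 0

```text
clock: 58.85
position: [0.5041, -0.3437, 0.0491]
tcp_rot: [3.138, -0.005, 1.419]
force: [-0.8, 0.1, 1.8]
gripper_width: 0.0335
```

Call:
carry_out:
  targets:
    - [0,0,0.2,0,0,0]
    - [0,0,0.4,0,0,0]
    - [0,0,0.6,0,0,0]
    - [0,0,0.8,0,0,0]
    - [0,0,0.8,0,0,0]
    - [0,0,0.8,0,0,0]
    - [0,0,0.6,0,0,0]
    - [0,0,0.4,0,0,0]
    - [0,0,0.2,0,0,0]
    - [0,0,0,0,0,0]
    - [0,0,0,0,0,0]

```text
clock: 59.95
position: [0.5034, -0.3426, 0.1775]
tcp_rot: [3.138, -0.006, 1.419]
force: [-0.9, -0.9, -1.2]
gripper_width: 0.0332
```

```bash
python3 - <<'E'
from h import *
w=snap('wrist','w24.png')
E
```

```text
(no output)
```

View pics/w24.png

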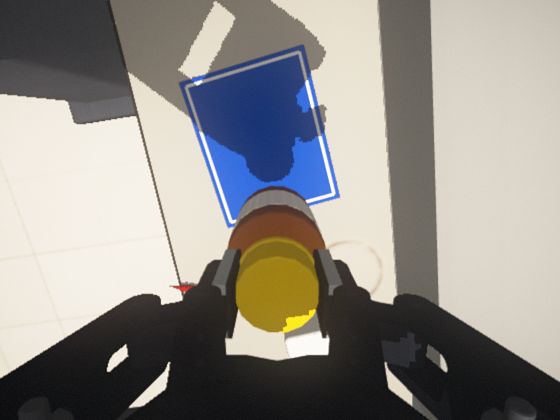

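Call:
carry_out:
  targets:
    - [0,0.3,0,0,0,0]
    - [0,0.6,0,0,0,0]
    - [-0.05,0.8,0,0,0,0]
    - [-0.05,0.9,0,0,0,0]
    - [-0.05,0.9,0,0,0,0]
    - [-0.05,0.9,0,0,0,0]
    - [-0.05,0.9,0,0,0,0]
    - [-0.05,0.9,0,0,0,0]
    - [-0.05,0.9,0,0,0,0]
    - [-0.05,0.9,0,0,0,0]
    - [-0.05,0.9,0,0,0,0]
    - [-0.05,0.9,0,0,0,0]
    - [-0.05,0.9,0,0,0,0]
    - [0,0.9,0,0,0,0]
    - [0,0.9,0,0,0,0]
    - [0,0.8,0,0,0,0]
    - [0,0.5,0,0,0,0]
    - [0,0.2,0,0,0,0]
    - [0,0,0,0,0,0]
    - [0,0,0,0,0,0]

```text
clock: 62.0
position: [0.4778, 0.0384, 0.171]
tcp_rot: [-3.133, -0.011, 1.424]
force: [-0.5, 0.2, -0.6]
gripper_width: 0.0332
```

Call:
carry_out:
  targets:
    - [-0.1,0.1,-0.3,-0.09,-0.05,0]
    - [-0.1,0.05,-0.6,-0.08,-0.05,0]
    - [0,0,-0.8,0,0,0]
    - [0,0,-0.8,0,0,0]
    - [0,0,-0.7,0,0,0]
    - [0,0,-0.5,0,0,0]
    - [0,0,-0.3,0,0,0]
    - [0,0,-0.1,0,0,0]
    - [0,0,0,0,0,0]
    - [0,0,0,0,0,0]

```text
clock: 63.0
position: [0.4713, 0.0382, 0.0625]
tcp_rot: [3.14, 0.002, 1.417]
force: [-0.7, 0.2, -0.9]
gripper_width: 0.0334
```

Call:
carry_out:
  targets:
    - [0.07,0.13,-0.2,0,0,0]
    - [0,0,0,0,0,0]
    - [0,0,0,0,0,0]

```text
clock: 63.3
position: [0.4739, 0.0417, 0.0582]
tcp_rot: [3.137, 0.002, 1.417]
force: [0.9, 0.2, -1.7]
gripper_width: 0.0332
```

Call:
carry_out:
  targets:
    - [-0.04,0,-0.3,0,0.06,0]
    - [0,0,0,0,0,0]

```text
clock: 63.5
position: [0.473, 0.0418, 0.0505]
tcp_rot: [3.141, 0.002, 1.417]
force: [-0.2, -0.7, -1.3]
gripper_width: 0.0335
```

Call:
carry_out:
  targets:
    - [0,0,-0.2,0,0,0]
    - [0,0,0,0,0,0]

```text
clock: 63.7
position: [0.4737, 0.0416, 0.0483]
tcp_rot: [3.138, 0.002, 1.417]
force: [0.3, 0.5, -1.0]
gripper_width: 0.0331
```

Call:
carry_out:
  targets:
    - [0,0,-0.2,0,0,0]
    - [0,0,0,0,0,0]

```text
clock: 63.9
position: [0.4749, 0.0412, 0.0485]
tcp_rot: [3.132, 0.002, 1.418]
force: [0.7, 0.0, -2.2]
gripper_width: 0.0337
```

Descending further no longer lowers z, so the bottle is on the tray floor. Releasing.

Call:
carry_out:
  targets:
    - [0,0,0,0,0,0]
    - [0,0,0,0,0,0]
    - [0,0,0,0,0,0]
    - [0,0,0,0,0,0]
    - [0,0,0,0,0,0]
    - [0,0,0,0,0,0]
  hand: 1

```text
clock: 64.5
position: [0.475, 0.0411, 0.048]
tcp_rot: [3.132, 0.002, 1.418]
force: [0.2, -0.8, 0.2]
gripper_width: 0.0852
```

Call:
carry_out:
  targets:
    - [0,0,0.3,0,0,0]
    - [0,0,0.6,0,0,0]
    - [0,0,1,0,0,0]
    - [0,0,1,0,0,0]
    - [0,0,1,0,0,0]
    - [0,0,1,0,0,0]
    - [0,0,0.8,0,0,0]
    - [0,0,0.3,0,0,0]
    - [0,0,0,0,0,0]
    - [0,-0.4,0,0,0,0]
    - [0,-0.8,0,0,0,0]
    - [0,-1,0,0,0,0]
    - [0,-1,0,0,0,0]
    - [0,-1,0,0,0,0]
    - [0,-1,0,0,0,0]
    - [0,-1,0,0,0,0]
    - [0,-0.8,0,0,0,0]
    - [0,-0.4,0,0,0,0]
    - [0,0,0,0,0,0]
    - [0,0,0,0,0,0]

```text
clock: 66.5
position: [0.4671, -0.1543, 0.1952]
tcp_rot: [-3.131, -0.0, 1.418]
force: [0.5, -0.1, -0.2]
gripper_width: 0.0854
```

```bash
python3 - <<'E'
from h import *
np.set_printoptions(precision=4,suppress=True)
S={'top':snap('top','t25.png'),'scene':snap('scene','s25.png')}
for n,t in S.items():
  for l,z in (('bottle_amber',.005),('bottle_white',.005),('vial_red',.026),('pan',.026),('vial_black_l',.005)):
    for m in mark_of(l,n)[:2]: print(n,l,m, onz(t,m['uv'],z))
t=S['top']
uv,a=cen(t['frame'],(20,150,90),(35,255,255),(225,190,305,270)); print('amber top',uv,a,'start 274.66 242.96')
f=np.clip(t['frame'][175:275,135:310]*1.8,0,255).astype(np.uint8)
a0=cv2.resize(cv2.cvtColor(f,cv2.COLOR_RGB2BGR),None,fx=4.5,fy=4.5,interpolation=2)
cv2.imwrite('pics/t25c.png',a0)
f=S['scene']['frame'][195:345,165:340]
f=np.clip(f.astype(float)*1.3,0,255).astype(np.uint8)
cv2.imwrite('pics/s25c.png',cv2.cvtColor(cv2.resize(f,None,fx=4,fy=4,interpolation=2),cv2.COLOR_RGB2BGR))
E
```

```text
top bottle_amber {'uv': [276.9, 241.8], 'score': 0.77} [0.4748 0.0354 0.005 ]
top bottle_white {'uv': [244.2, 242.3], 'score': 0.78} [0.4743 0.1137 0.005 ]
top vial_red {'uv': [164.4, 225.2], 'score': 0.58} [0.5162 0.3003 0.026 ]
top vial_red {'uv': [166.7, 224.9], 'score': 0.43} [0.5169 0.2949 0.026 ]
top pan {'uv': [167.2, 223.1], 'score': 0.58} [0.5211 0.2937 0.026 ]
top vial_black_l {'uv': [166.0, 222.3], 'score': 0.41} [0.5241 0.3017 0.005 ]
scene bottle_amber {'uv': [301.1, 245.6], 'score': 0.96} [0.4807 0.0374 0.005 ]
scene bottle_white {'uv': [274.8, 260.1], 'score': 0.69} [0.4965 0.1098 0.005 ]
scene vial_red {'uv': [206.4, 302.4], 'score': 0.78} [0.512  0.2934 0.026 ]
scene vial_red {'uv': [302.3, 242.9], 'score': 0.73} [0.4725 0.0454 0.026 ]
scene pan {'uv': [203.1, 303.7], 'score': 0.66} [0.5145 0.2996 0.026 ]
scene vial_black_l {'uv': [252.4, 243.5], 'score': 0.65} [0.567  0.1063 0.005 ]
scene vial_black_l {'uv': [288.5, 226.9], 'score': 0.61} [0.5406 0.01   0.005 ]
amber top (274.98566308243727, 241.9784946236559) 279.0 start 274.66 242.96
```

View pics/t25c.png

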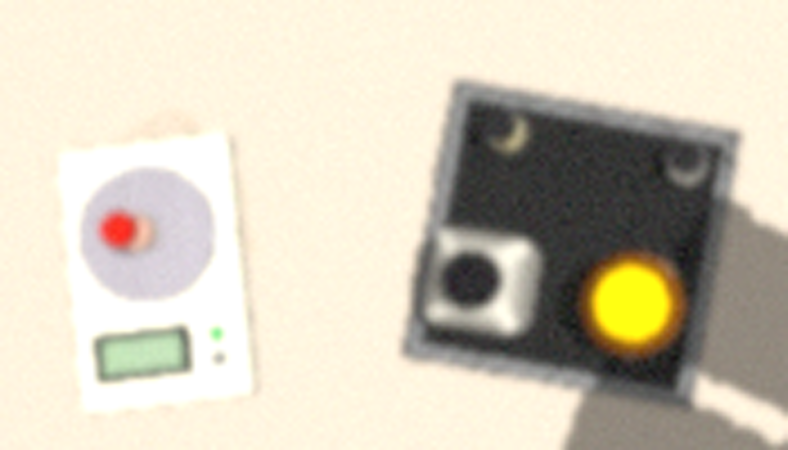

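View pics/s25c.png

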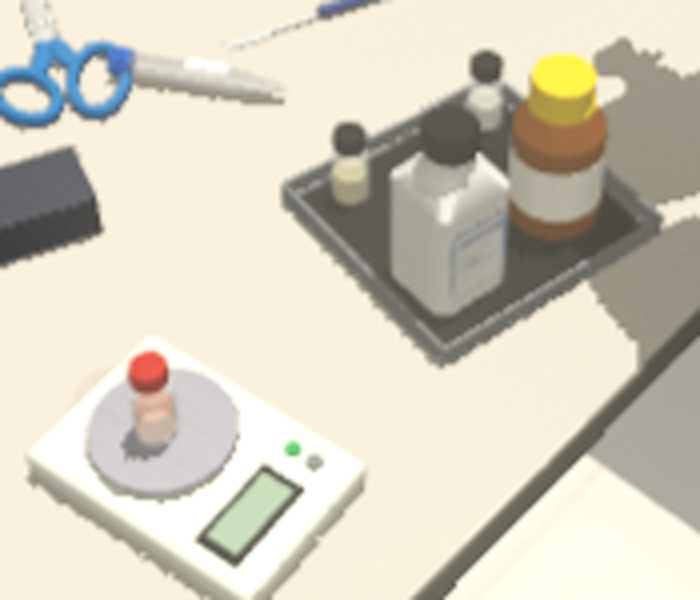

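```bash
python3 - <<'E'
from h import *
s=r.sense(); print(abs(s['qvel']).max(), s['clock'])
print(workorder.sign_off())
E
```

```text
0.002219468942773559 67.1
the job is handed in; nothing more can be done
None
```

I moved both bottles to the blue pad and stood the red-capped vial on the balance pan. Then I put the white bottle and the brown bottle back in the tray, backed the arm away, and handed in at about 67 s. The sign-off gave no verdict.

**Last checks, from the top and scene pictures:**
- **Bottles:** both stand upright, about 2–3 mm from where they started.
- **Red-capped vial:** it stands upright about 1–4 mm from the pan's centre. Two of the network's later reports put the offset at about 6–7 mm, still inside the 13 mm limit.
- **Black-capped vials:** they look unmoved and upright.
- **Robot:** the gripper is open, clear of everything and at rest.

**What disagreed:**
- **Finger length:** the real fingertips sat about 30 mm higher than the reported TCP suggests. My first grip therefore closed on the brown bottle's cap instead of its body. It held, so I gripped both bottles by their caps throughout.
- **Contact force:** the force reading did not always show when an object touched down. I judged some placements by the height no longer dropping. One press of the white bottle on the pad reached 21 N.
- **Final network marks:** for the white bottle they were off by up to 12 mm and differed between cameras. I relied on comparing the pictures and on the arm's recorded grasp positions instead.

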